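Load a soil sample jar into the reader and shut its drawer

TASK

Stand the small squat sample jar upright inside the low steel frame on the floor of the reader's open drawer, setting it down gently, and let go of it. Then push the drawer smoothly home, without slamming it, until it clicks past its catch and stays fully shut with its front flush. Keep the jar upright throughout and leave the other things on the bench where they are.

Things in the scene. Friction and masses are not known exactly. Their poses are not given: they have to be found in the camera images.
- sample_jar: The sample jar: squat amber glass jar with a paper band and a white screw lid, 50 mm diameter, 72 mm tall overall (the lid is the top 20 mm and the widest part), about 0.1 to 0.2 kg. Origin: centre of its underside; z along its axis, up. It is the shortest of the three lidded jars that stand free on the bench; they may stand in any order.
- reader: The sample reader, a white bench instrument fixed to the bench, 220 mm deep (x), 260 mm wide (y), 225 mm tall. Origin: centre of its underside; x points from its front to its back, z up. Its place and yaw vary. Front face at x = -110 mm, with the drawer opening in it: 132 mm wide, 28 to 135 mm above the bench; the face goes on above it to 185 mm.
- hood_lip (a point): Middle of the lower front edge of the reader's grey hood (185 to 225 mm above the bench, 260 mm wide), which overhangs the reader's front face by 20 mm. A gripper pointing straight down is stopped by hood and front before the drawer is shut: the end of the push needs a tool leaning back, its fingers pointing forward and down, some 25 to 45 degrees from vertical.
- drawer (a joint): Opening of the drawer in m: 0 = fully shut, front flush with the reader's front face (hard stop); 0.16 = fully out (hard stop); starts 0.135 to 0.16 out. Pushing along the reader's +x shuts it: 1.5 N friction, 0.7 kg. In the last 16 mm a sprung roller resists (some 6 N in all); past its crest, 7 mm before shut, it draws the drawer home and holds it. Left short of that, it stays ajar.
- drawer_front (a point): Centre of the outer face of the drawer's front panel, 63 mm above the bench; axes as those of the reader. The flat panel is 124 mm wide, 67 mm high (30 to 97 mm above the bench), 12 mm thick, no protruding handle.
- nest (a point): Centre of the jar's place on the drawer's floor (42 mm above the bench), 60 mm behind the outer face of the drawer front; moves with the drawer, axes as the reader's. A square steel frame surrounds it: inside 62 by 62 mm, 12 mm high above the floor, 4 mm thick. The drawer floor is 112 mm wide, its side walls 16 mm high. A jar standing there clears the top of the drawer opening by 21 mm.
- stock_jar: Bystander: large amber jar with white lid, 88 mm diameter, 140 mm tall. Origin: centre of its underside. To be left alone.
- tall_vial: Bystander: tall narrow amber jar with white lid, 42 mm diameter, 112 mm tall. Origin: centre of its underside. To be left alone.
- spatula: Bystander: spatula lying on the bench at the left. To be left alone.
- mortar: Bystander: white bowl, 100 mm diameter, 50 mm tall. Origin: centre of its underside. To be left alone.
Things that resemble listed ones, but are neither listed nor needed, are in the scene too. What is shaped like the sample_jar but green or red is not meant.

How it is judged:
By the outcome, as a careful person would: the job done as asked, in the order asked, and still so for the second after the job is handed in, with the robot touching nothing.
It also fails if it takes over 58 s, if anything falls off the work surface, if the arm or the gripper's body presses on something with over 40 N, if the wrist force passes 120 N, or if a joint passes its speed limit or range.

ROBOT

A 6-joint arm with a two-finger parallel gripper is mounted at the origin on the work surface. World frame = base frame: x ahead of the robot, y to its left, z up, the work surface at z = 0. Lengths are in m, angles in rad, forces in N, time in s.
With the tool pointing down it reaches from about 0.35 to 0.875 m from the base axis. Payload 4.2 kg.
Tool frame: the origin (TCP) lies at the very end of the fingers, on their centre line; the grasp point (between the pads) lies 19 mm behind it; y points along the fingers, x is the direction in which the jaws open and shut, and the axes are right-handed (so a half turn about y gives the same grasp; the last joint's range is limited). The gripper opens to 87 mm and grips with 3 to 60 N. Pads are 19 mm wide; open, the fingers measure 117 mm over their backs; the gripper's body (75 mm by 190 mm) begins 51 mm behind the grasp point.
Start: joints at [-0.964, 0.385, 0.008, 0, -1.194, -0.259], TCP at [0.213, -0.588, 0.186] pointing down, gripper open.
Joint ranges: [-3.14, 3.14], [-1.21, 2.06], [-1.07, 1.41], [-3.16, 2.05], [-2.99, -0.16], [-3.1, 3.1]. Speed limits (rad/s): [2.79, 2.79, 3.14, 3.14, 3.14, 3.14].

INTERFACE

Orientations are given as a unit quaternion [x, y, z, w].
In Python, from rig import ctrl gives the robot as it stands.
- The arm moves only by the tool arm_command, never from a script. Its argument "steps" is a list of rows, each an object of numbers: "jaw": the opening, from 0 (shut) to 1 (fully open); "x", "y", "z": the shift along the world's x, y, z in m; "twist": the turn about the world's z in rad. A call has 1 to 20 rows; each row is the pose to reach, as a shift and turn from the pose commanded when the call began; what a row does not reach only later rows make up. A row lasts 1/12 s, in which the tool goes at most 41.7 mm and 7.16 degrees, less where a joint would pass 70% of its speed; a pose out of reach is approached as far as the arm can. A call with a gripper value outside its range is refused whole. The fingers move at their own pace and stop on an object; the grip force is fixed at half the most. Time passes only in rows, so rows that repeat a pose let the fingers close. It gives the time, the measured TCP pose, the force and the opening at its end, in the units of the state.
- ctrl.get_obs(): the state, without advancing time (a new reading comes with each control period).
- ctrl.camera(name): name is "scene" or "side" or "wrist"; returns the picture (400x640x3 uint8, blue, green, red); there is no depth.
- ctrl.get_calibration(name): a dict with "fx", "fy", "cx", "cy" (pixels), "position" and "rotation" of the camera in the world; the wrist camera has in their place "mount" (4x4, takes a point from camera to tool coordinates, whose origin is the TCP and whose axes are the tool frame's). Camera axes: x right, y down, z forward; pixel columns grow to the right and rows downward; lengths in m; the calibration is good to about 2 mm. The wrist camera is an equidistant fisheye: a pixel r from the principal point sees the ray r / f radians off the axis. A picture is of the moment at which its call begins: read the wrist's pose just before it. get_calibration takes no time and is no camera call.
- ctrl.hand_in(): hands the job in, once; it reports no verdict.
The state is a dict: "clock": time; "joint_positions": joint angles; "dq": joint speeds; "effort": joint torques, N m; "ee_pos": TCP position; "tool_rot": TCP orientation; "force": force on the tool from outside, world axes, zero at the start; "torque": the same for the moment, N m; "grip_width": opening from 0.0 (shut) to 1.0 (fully open).
Only numpy, scipy, OpenCV 4.12 (cv2) and the standard library are available. Lean on these libraries where they do the work, as an engineer would, in place of code of your own. Each camera call takes 0.05 s, during which the arm holds its last target.

## Working session

There is one attempt and no reset: what is moved stays moved. The work goes in short steps, Python scripts to look and compute and a tool call to move; the robot and the scene stay as the last step left them, time stands still between calls to the robot, and variables do not carry over. Pictures are saved under pics/ and viewed, and the job is handed in when it is done.

Besides the shell and the picture viewer there is one more tool, called after "Emit:" as a command line: name --argument value ..., lists and objects as JSON in quotes. arm_command: Moves the arm, as the interface text tells. Its arguments: {"type":"object","properties":{"steps":{"type":"array","items":{"type":"object","properties":{"jaw":{"type":"number"},"x":{"type":"number"},"y":{"type":"number"},"z":{"type":"number"},"twist":{"type":"number"}}}}},"required":["steps"]}

```bash
ls; mkdir -p pics; python3 - <<'E'
from rig import ctrl
import cv2
o=ctrl.get_obs();print(o)
for n in("scene","side","wrist"):
    cv2.imwrite(f"pics/{n}0.png",ctrl.camera(n));print(n,ctrl.get_calibration(n))
E
```

```text
pics
{'clock': 0.0, 'joint_positions': array([-9.64412780e-01,  3.85575701e-01,  6.61767681e-03, -4.82090956e-04,
       -1.19399978e+00, -2.58583914e-01]), 'dq': array([-1.83661953e-04, -5.23496907e-04,  6.59773381e-04, -6.09025136e-04,
       -1.23818274e-03, -8.84527869e-05]), 'effort': array([ 1.78878883e-03, -3.90669465e+01,  1.87408358e+01,  4.22008842e+00,
        1.10554116e-02, -2.03950285e-04]), 'ee_pos': array([ 0.21278381, -0.58693441,  0.18464746]), 'tool_rot': array([ 0.40533532,  0.5793474 , -0.57852183, -0.40666   ]), 'force': array([-0.46024985, -0.04348454,  0.3657565 ]), 'torque': array([-0.00779825,  0.02549136, -0.0288457 ]), 'grip_width': 0.9971144304785325}
scene {'fx': 458.13870473485133, 'fy': 458.13870473485133, 'cx': 319.3157760433736, 'cy': 198.23050118292824, 'position': array([0.36570737, 0.21648235, 1.08892706]), 'rotation': array([-0.33215214,  0.93256727, -0.13284523,  0.04842929])}
side {'fx': 507.5867517252532, 'fy': 507.5867517252532, 'cx': 317.57361399827374, 'cy': 197.97752855382595, 'position': array([ 0.7710416 , -0.3005308 ,  1.22994275]), 'rotation': array([ 0.94689982,  0.28143063, -0.04609956, -0.14850038])}
wrist {'fx': 309.70691628693146, 'fy': 309.70691628693146, 'cx': 319.313497359423, 'cy': 196.98163386796, 'mount': array([[ 9.99999452e-01,  8.65039533e-04, -5.89106891e-04,
         1.55980184e-04],
       [ 8.21054687e-04, -2.99368267e-01,  9.54137289e-01,
        -1.97670579e-01],
       [ 6.49006566e-04, -9.54137250e-01, -2.99368813e-01,
         8.21932144e-02],
       [ 0.00000000e+00,  0.00000000e+00,  0.00000000e+00,
         1.00000000e+00]])}
```

View pics/scene0.png

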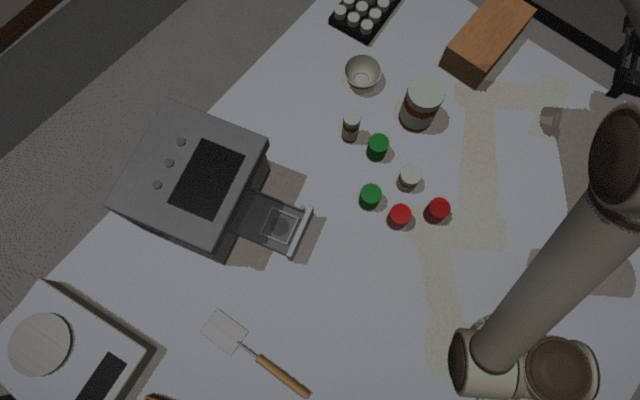

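View pics/side0.png

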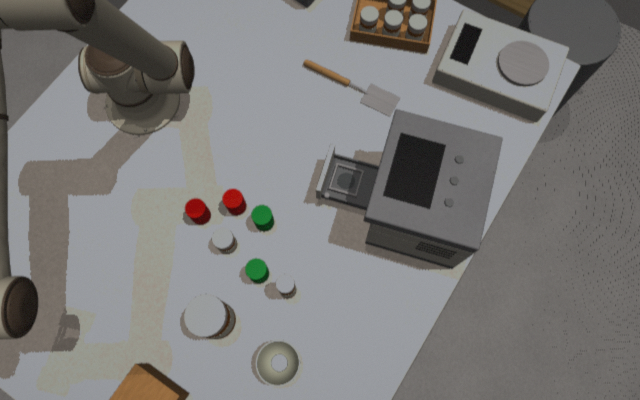

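View pics/wrist0.png

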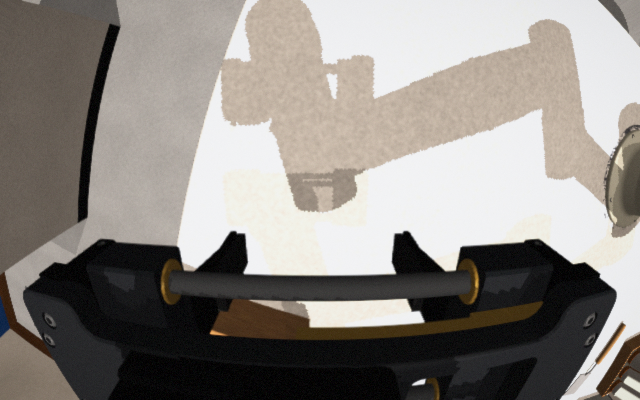

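Candidates for the sample jar (scene px):
- (410,177): white lid, squat. This is my choice.
- (350,125): tall vial.
- (422,100): large stock jar.
- Green (378,147) and (370,196), red (400,215) and (438,210): excluded by colour.

I'll check the choice in a close crop, along with the reader and drawer.

```bash
python3 - <<'E'
import cv2,numpy as np
s=cv2.imread("pics/scene0.png");d=cv2.imread("pics/side0.png")
up=lambda im,x,y,w,h,k:cv2.resize(im[y:y+h,x:x+w],None,fx=k,fy=k,interpolation=cv2.INTER_CUBIC)
cv2.imwrite("pics/c1.png",np.hstack([up(s,335,75,130,150,3),up(d,175,180,130,150,3)]))
cv2.imwrite("pics/c2.png",up(s,100,90,220,175,3.5))
cv2.imwrite("pics/c3.png",up(d,310,100,200,170,3.5))
E
```

```text
(no output)
```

View pics/c1.png

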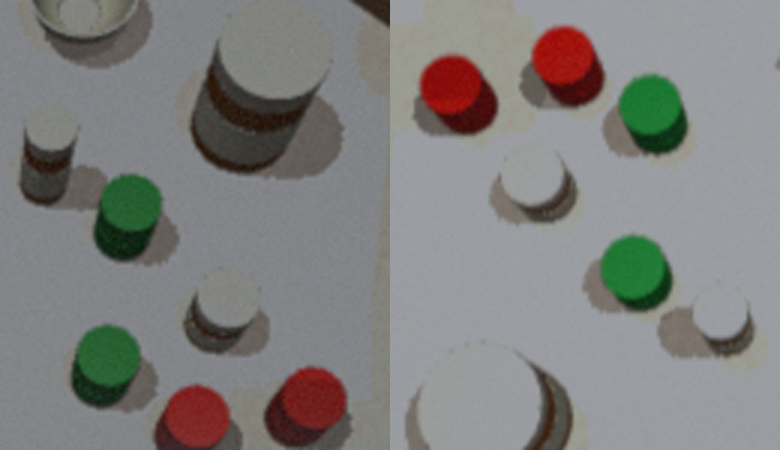

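View pics/c2.png

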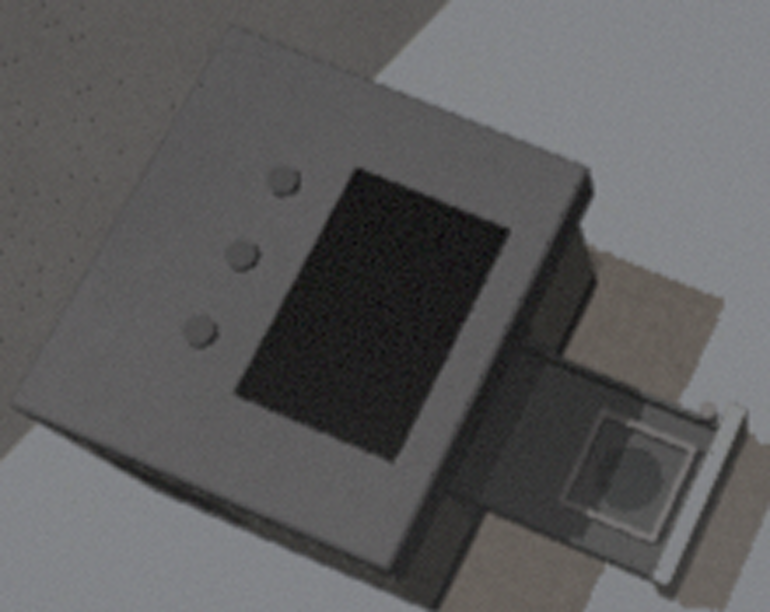

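View pics/c3.png

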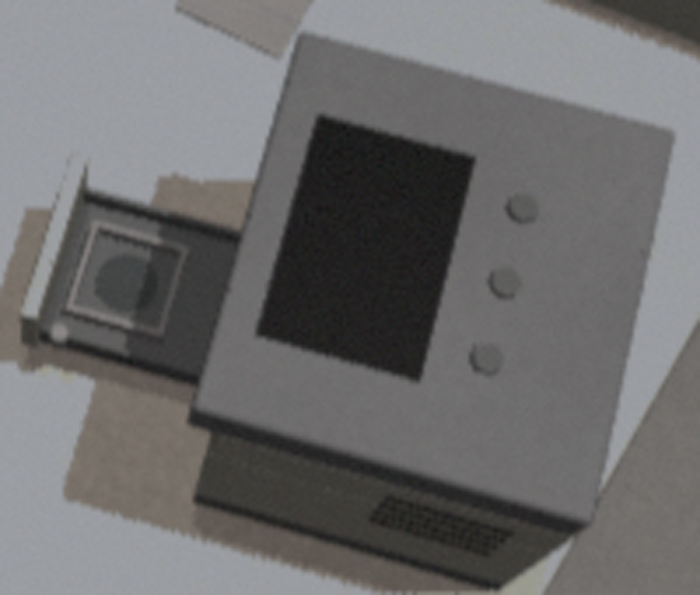

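```bash
cat > h.py <<'E'
import cv2,numpy as np
from scipy.spatial.transform import Rotation as R
from rig import ctrl
def ray(n,u,v):
    c=ctrl.get_calibration(n);d=R.from_quat(c["rotation"]).apply([(u-c["cx"])/c["fx"],(v-c["cy"])/c["fy"],1]);return np.array(c["position"]),d
def pl(n,u,v,z):
    p,d=ray(n,u,v);return p+d*(z-p[2])/d[2]
def lid(im,x,y,r=14):
    h=cv2.cvtColor(im,cv2.COLOR_BGR2HSV)
    return im
E
python3 - <<'E'
from h import *
np.set_printoptions(precision=4,suppress=True)
f2=lambda x,y:(100+x/3.5,90+y/3.5); f3=lambda x,y:(310+x/3.5,100+y/3.5)
print("jar",pl("scene",335+228/3,75+300/3,.072),pl("side",175+(533-390)/3,180+177/3,.072))
for z in[.225]:
  A=np.array([pl("scene",*f2(*p),z) for p in[(590,172),(393,570),(15,407),(232,27)]])
  B=np.array([pl("side",*f3(*p),z) for p in[(193,415),(305,37),(673,133),(590,522)]])
  for N in(A,B):print(N, np.linalg.norm(N[0]-N[1]),np.linalg.norm(N[1]-N[2]))
  for N,(i,j,k,l) in((A,(0,3,1,2)),(B,(0,3,1,2))):
    d=(N[j]-N[i])+(N[l]-N[k]);print("yaw",np.arctan2(d[1],d[0]),N.mean(0))
A=np.array([pl("scene",*f2(*p),.054) for p in[(605,412),(697,448),(655,542),(565,500)]])
B=np.array([pl("side",*f3(*p),.054) for p in[(97,225),(186,245),(163,334),(67,312)]])
print("frame",A,A.mean(0),B,B.mean(0))
print("panel",pl("scene",*f2(745,408),.097),pl("scene",*f2(668,587),.097),pl("side",*f3(72,155),.097),pl("side",*f3(22,322),.097))
for p,n in(((125,280),"side"),):print("spot",pl(n,*f3(*p),.042))
o=ctrl.get_obs();print(R.from_quat(o["tool_rot"]).as_matrix())
# others
for nm,u,v,z in(("grn",378,142,.072),("grn",370,191,.072),("red",400,212,.072),("red",438,205,.072),("vial",351,119,.112),("stock",426,90,.14)):print(nm,pl("scene",u,v,z))
E
```

```text
jar [ 0.4241 -0.1918  0.072 ] [ 0.4323 -0.1954  0.072 ]
[[ 0.6862 -0.0094  0.225 ]
 [ 0.6156  0.2346  0.225 ]
 [ 0.8421  0.301   0.225 ]
 [ 0.9146  0.0552  0.225 ]] 0.2540336480961984 0.2359613131856982
[[ 0.6967 -0.0149  0.225 ]
 [ 0.6268  0.2339  0.225 ]
 [ 0.8505  0.3007  0.225 ]
 [ 0.9213  0.0552  0.225 ]] 0.2584274620363066 0.23339389325855647
yaw 0.28039698220662534 [0.7646 0.1453 0.225 ]
yaw 0.29640561700116724 [0.7738 0.1438 0.225 ]
frame [[0.6278 0.0706 0.054 ]
 [0.5643 0.0508 0.054 ]
 [0.545  0.1165 0.054 ]
 [0.609  0.1326 0.054 ]] [0.5865 0.0926 0.054 ] [[0.5537 0.116  0.054 ]
 [0.6147 0.1375 0.054 ]
 [0.636  0.0723 0.054 ]
 [0.5712 0.0494 0.054 ]] [0.5939 0.0938 0.054 ]
panel [0.5491 0.018  0.097 ] [0.513  0.1371 0.097 ] [0.5192 0.1353 0.097 ] [0.557  0.0141 0.097 ]
spot [0.5907 0.0957 0.042 ]
[[-0.3407 -0.0007 -0.9402]
 [ 0.9402  0.0016 -0.3407]
 [ 0.0017 -1.      0.0001]]
grn [ 0.5346 -0.2096  0.072 ]
grn [ 0.4747 -0.0998  0.072 ]
red [ 0.3908 -0.1033  0.072 ]
red [ 0.333  -0.1719  0.072 ]
vial [ 0.6121 -0.1993  0.112 ]
stock [ 0.5158 -0.355   0.14  ]
```

Chosen: the squat white-lidded jar at scene (410,175). The crop shows it much shorter than the vial and the stock jar. I'll move above it and check with the wrist camera.

Emit:
arm_command --steps '[{"x": 0.019, "y": 0.035, "z": 0.0, "twist": -0.06}, {"x": 0.038, "y": 0.07, "twist": -0.06}, {"x": 0.057, "y": 0.105, "twist": -0.06}, {"x": 0.076, "y": 0.14, "twist": -0.06}, {"x": 0.095, "y": 0.175, "twist": -0.06}, {"x": 0.114, "y": 0.21, "twist": -0.06}, {"x": 0.133, "y": 0.245, "twist": -0.06}, {"x": 0.152, "y": 0.28, "twist": -0.06}, {"x": 0.171, "y": 0.315, "twist": -0.06}, {"x": 0.19, "y": 0.345, "twist": -0.06}, {"x": 0.205, "y": 0.375, "twist": -0.06}, {"x": 0.215, "y": 0.393, "twist": -0.06}, {"x": 0.215, "y": 0.393, "twist": -0.06}, {"x": 0.215, "y": 0.393, "twist": -0.06}]'

```text
schema error: expected keys jaw, x, y, z, twist
```

```bash
cat >> h.py <<'E'
def wray(o,u,v):
    c=ctrl.get_calibration("wrist");a=np.array([u-c["cx"],v-c["cy"]]);r=np.linalg.norm(a);t=r/c["fx"]
    d=np.append(a/r*np.sin(t),np.cos(t));M=c["mount"];Q=R.from_quat(o["tool_rot"])
    return o["ee_pos"]+Q.apply(M[:3,3]),Q.apply(M[:3,:3]@d)
def wpl(o,u,v,z):
    p,d=wray(o,u,v);return p+d*(z-p[2])/d[2]
E
python3 - <<'E'
from h import *
o=ctrl.get_obs();im=ctrl.camera("wrist");cv2.imwrite("pics/w1.png",im);print(o)
import pickle;pickle.dump(o,open("o1.pkl","wb"))
E
```

```text
{'clock': 0.15, 'joint_positions': array([-9.64415873e-01,  3.85406909e-01,  6.94088380e-03, -3.72779782e-04,
       -1.19400533e+00, -2.58597373e-01]), 'dq': array([ 0.00126468, -0.00117226,  0.00423613,  0.00164321, -0.00038369,
        0.00075836]), 'effort': array([ 2.41698501e-05, -3.91052806e+01,  1.87585312e+01,  4.22234908e+00,
        1.23434552e-02, -1.56071692e-04]), 'ee_pos': array([ 0.21284555, -0.58708794,  0.18489202]), 'tool_rot': array([ 0.40547748,  0.57925925, -0.57861995, -0.40650422]), 'force': array([ 0.44011887,  0.68679443, -0.88156589]), 'torque': array([0.00414091, 0.00531126, 0.02190467]), 'grip_width': 1.0000942948768583}
```

View pics/w1.png

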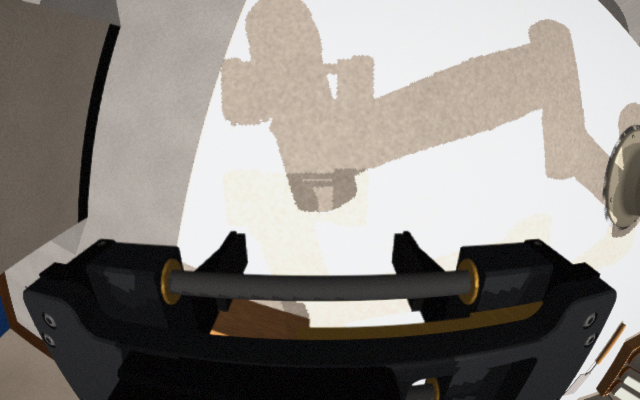

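Emit:
arm_command --steps '[{"jaw": 1, "x": 0.019, "y": 0.035, "z": 0, "twist": -0.06}, {"jaw": 1, "x": 0.038, "y": 0.07, "z": 0, "twist": -0.06}, {"jaw": 1, "x": 0.057, "y": 0.105, "z": 0, "twist": -0.06}, {"jaw": 1, "x": 0.076, "y": 0.14, "z": 0, "twist": -0.06}, {"jaw": 1, "x": 0.095, "y": 0.175, "z": 0, "twist": -0.06}, {"jaw": 1, "x": 0.114, "y": 0.21, "z": 0, "twist": -0.06}, {"jaw": 1, "x": 0.133, "y": 0.245, "z": 0, "twist": -0.06}, {"jaw": 1, "x": 0.152, "y": 0.28, "z": 0, "twist": -0.06}, {"jaw": 1, "x": 0.171, "y": 0.315, "z": 0, "twist": -0.06}, {"jaw": 1, "x": 0.19, "y": 0.345, "z": 0, "twist": -0.06}, {"jaw": 1, "x": 0.205, "y": 0.375, "z": 0, "twist": -0.06}, {"jaw": 1, "x": 0.215, "y": 0.393, "z": 0, "twist": -0.06}, {"jaw": 1, "x": 0.215, "y": 0.393, "z": 0, "twist": -0.06}, {"jaw": 1, "x": 0.215, "y": 0.393, "z": 0, "twist": -0.06}]'

```text
clock: 1.37
ee_pos: [0.4283, -0.1937, 0.1857]
tool_rot: [-0.422, -0.567, 0.567, 0.423]
force: [-0.6, 0.3, 0.6]
grip_width: 0.998
```

```bash
python3 - <<'E'
from h import *
o=ctrl.get_obs();im=ctrl.camera("wrist");cv2.imwrite("pics/w2.png",im);print(o)
import pickle;pickle.dump(o,open("o2.pkl","wb"))
print(R.from_quat(o["tool_rot"]).as_matrix())
E
```

```text
{'clock': 1.3667, 'joint_positions': array([-7.78023453e-02,  1.18648309e-01, -3.55467583e-01, -3.52141935e-05,
       -1.09696354e+00, -1.20269698e+00]), 'dq': array([-3.68362796e-02, -9.99920401e-05, -4.49986199e-03,  2.48752916e-03,
       -2.39309897e-03,  5.47131870e-03]), 'effort': array([  0.71514644, -24.23367798,  18.01483512,   4.01251897,
        -0.02797954,  -0.03157227]), 'ee_pos': array([ 0.42828496, -0.19366306,  0.18568785]), 'tool_rot': array([-0.4223365 , -0.5670145 ,  0.56710251,  0.42251767]), 'force': array([-0.56432494,  0.26387131,  0.57963006]), 'torque': array([-0.03995697,  0.02129818,  0.04445252]), 'grip_width': 0.9981797400338415}
[[-2.86221396e-01 -2.79815145e-04 -9.58163469e-01]
 [ 9.58163501e-01  5.32438871e-05 -2.86221421e-01]
 [ 1.31105436e-04 -9.99999959e-01  2.52869119e-04]]
```

View pics/w2.png

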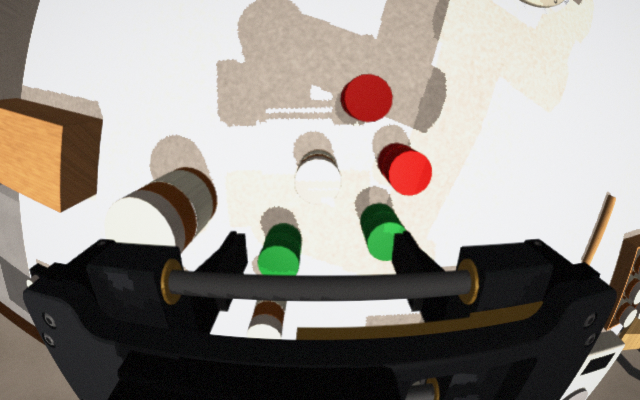

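```bash
python3 - <<'E'
from h import *
import pickle;o=pickle.load(open("o2.pkl","rb"));im=cv2.imread("pics/w2.png")
h=cv2.cvtColor(im,cv2.COLOR_BGR2HSV)
c=cv2.resize(im[100:240,240:440],None,fx=4,fy=4,interpolation=cv2.INTER_CUBIC);cv2.imwrite("pics/w2c.png",c)
for u,v in((318,178),(318,155),(318,200),(295,178),(341,178)):print(u,v,wpl(o,u,v,.072))
print("green",wpl(o,279,262,.072),"red",wpl(o,367,98,.072),wpl(o,411,173,.072))
E
```

```text
318 178 [ 0.42377515 -0.19643305  0.072     ]
318 155 [ 0.40064195 -0.20333448  0.072     ]
318 200 [ 0.44671145 -0.18959534  0.072     ]
295 178 [ 0.43058254 -0.21930004  0.072     ]
341 178 [ 0.41690121 -0.17360381  0.072     ]
green [ 0.53173125 -0.21121863  0.072     ] red [ 0.33051279 -0.17336471  0.072     ] [ 0.3896418  -0.10368569  0.072     ]
```

View pics/w2c.png

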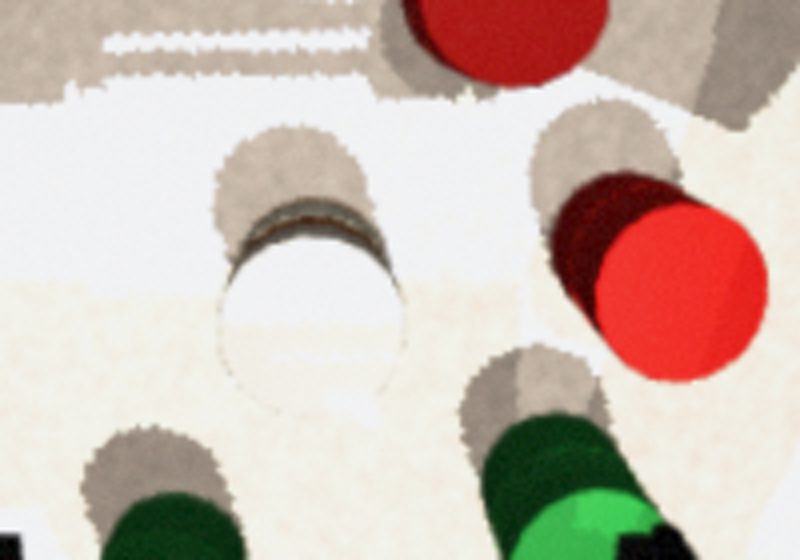

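The lid centre in the wrist view is at (318,181), which puts the jar at about (0.427,-0.195). That agrees with the mean of the two fixed cameras. I'll descend and grip the lid.

Emit:
arm_command --steps '[{"jaw": 1, "x": -0.001, "y": -0.001, "z": -0.03, "twist": 0}, {"jaw": 1, "x": -0.001, "y": -0.001, "z": -0.06, "twist": 0}, {"jaw": 1, "x": -0.001, "y": -0.001, "z": -0.09, "twist": 0}, {"jaw": 1, "x": -0.001, "y": -0.001, "z": -0.115, "twist": 0}, {"jaw": 1, "x": -0.001, "y": -0.001, "z": -0.135, "twist": 0}, {"jaw": 1, "x": -0.001, "y": -0.001, "z": -0.145, "twist": 0}, {"jaw": 1, "x": -0.001, "y": -0.001, "z": -0.145, "twist": 0}, {"jaw": 0.8, "x": -0.001, "y": -0.001, "z": -0.145, "twist": 0}, {"jaw": 0.7, "x": -0.001, "y": -0.001, "z": -0.145, "twist": 0}, {"jaw": 0.6, "x": -0.001, "y": -0.001, "z": -0.145, "twist": 0}, {"jaw": 0.5, "x": -0.001, "y": -0.001, "z": -0.145, "twist": 0}, {"jaw": 0.4, "x": -0.001, "y": -0.001, "z": -0.145, "twist": 0}, {"jaw": 0.3, "x": -0.001, "y": -0.001, "z": -0.145, "twist": 0}, {"jaw": 0.3, "x": -0.001, "y": -0.001, "z": -0.145, "twist": 0}, {"jaw": 0.3, "x": -0.001, "y": -0.001, "z": -0.145, "twist": 0}, {"jaw": 0.3, "x": -0.001, "y": -0.001, "z": -0.145, "twist": 0}]'

```text
clock: 2.75
ee_pos: [0.4271, -0.1955, 0.0408]
tool_rot: [0.423, 0.567, -0.567, -0.423]
force: [-1.4, 0.2, 0.1]
grip_width: 0.398
```

```bash
python3 - <<'E'
from h import *
o=ctrl.get_obs();im=ctrl.camera("wrist");cv2.imwrite("pics/w3.png",im);print(o["grip_width"],ctrl.get_obs()["grip_width"])
E
```

```text
0.39807585501255355 0.360977147205944
```

View pics/w3.png

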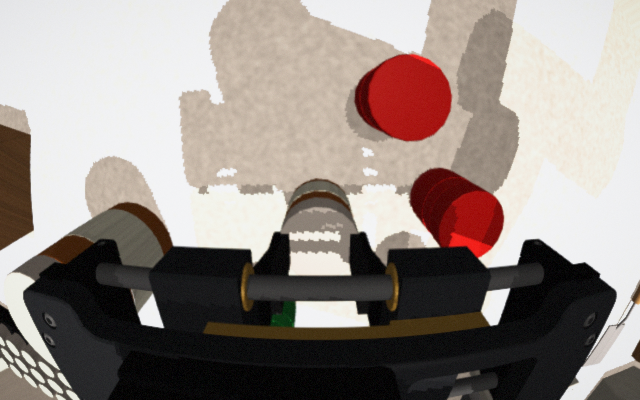

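```bash
cat >> h.py <<'E'
def wproj(p_tool):
    c=ctrl.get_calibration("wrist");M=c["mount"];q=M[:3,:3].T@(np.array(p_tool)-M[:3,3])
    t=np.arctan2(np.hypot(q[0],q[1]),q[2]);a=np.arctan2(q[1],q[0]);return np.array([c["cx"]+c["fx"]*t*np.cos(a),c["cy"]+c["fx"]*t*np.sin(a)])
E
python3 - <<'E'
from h import *
print(ctrl.get_obs()["grip_width"])
for p in((0,0,0),(.025,0,0),(-.025,0,0),(.025,-.019,0),(-.025,-.019,0),(0,-.031,.025),(0,-.031,-.025),(0.025,-.031,0),(-.025,-.031,0)):print(p,wproj(p))
im=cv2.imread("pics/w3.png");cv2.imwrite("pics/w3c.png",cv2.resize(im[160:330,230:420],None,fx=4,fy=3.4,interpolation=cv2.INTER_CUBIC))
E
```

```text
0.360977147205944
(0, 0, 0) [319.21031416 224.86232325]
(0.025, 0, 0) [355.26593602 224.7691341 ]
(-0.025, 0, 0) [283.16143731 224.70382777]
(0.025, -0.019, 0) [358.44602924 236.17981276]
(-0.025, -0.019, 0) [279.91952508 236.10624009]
(0, -0.031, 0.025) [319.17560689 205.19923287]
(0, -0.031, -0.025) [319.1382338  279.82889404]
(0.025, -0.031, 0) [360.73845781 244.46735037]
(-0.025, -0.031, 0) [277.58236897 244.38739045]
```

View pics/w3c.png

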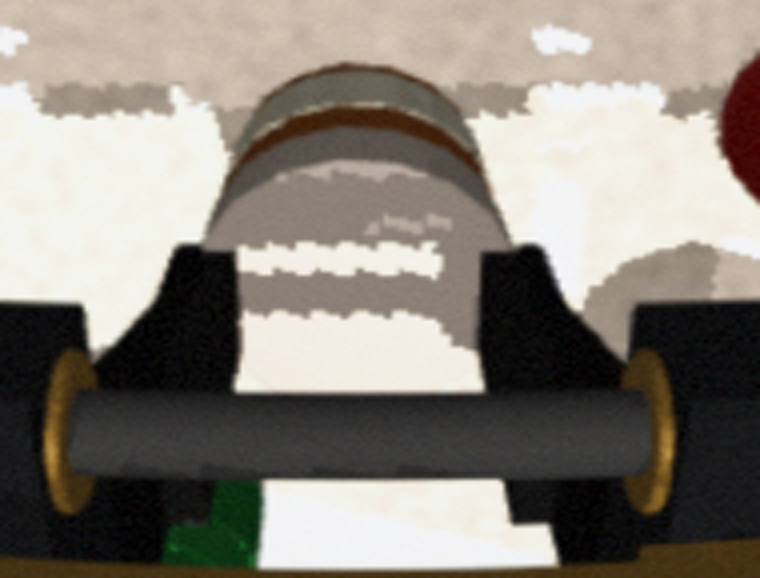

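```bash
python3 - <<'E'
from h import *
for y in(0,-.01,-.02,-.03,-.04):
  print(y,wproj((.0435,y,.0095)),wproj((.0435,y,-.0095)),"w3:",wproj((.0173,y,.0095)))
im=cv2.imread("pics/w2.png");cv2.imwrite("pics/w2f.png",cv2.resize(im[215:345,150:490],None,fx=2.3,fy=2.3,interpolation=cv2.INTER_CUBIC))
for n in("scene","side"):
  a=ctrl.camera(n);cv2.imwrite(f"pics/{n}1.png",a)
E
```

```text
0 [382.33099043 211.80754617] [380.40762783 236.86506702] w3: [344.6115298  211.94868949]
-0.01 [385.18501188 217.0232739 ] [383.02519138 242.97500645] w3: [345.7790215  217.24602169]
-0.02 [388.29160693 222.72870714] [385.85494119 249.6160168 ] w3: [347.0541403  223.05515908]
-0.03 [391.68261105 228.99044213] [388.92012097 256.85228363] w3: [348.45135931 229.44906847]
-0.04 [395.39466896 235.88636501] [392.24667744 264.75696448] w3: [349.98758882 236.5140608 ]
```

View pics/w2f.png

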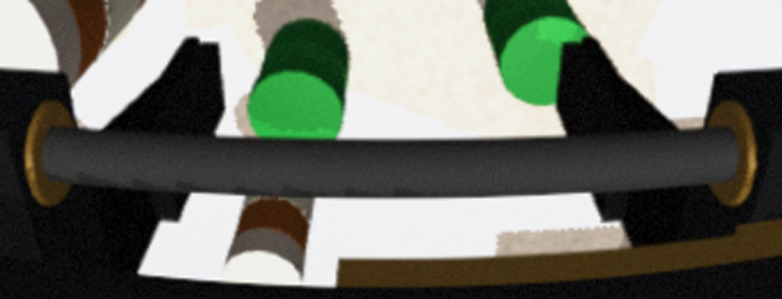

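View pics/side1.png

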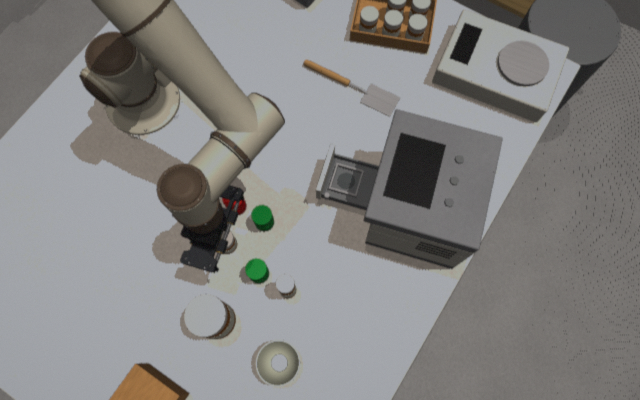

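View pics/scene1.png

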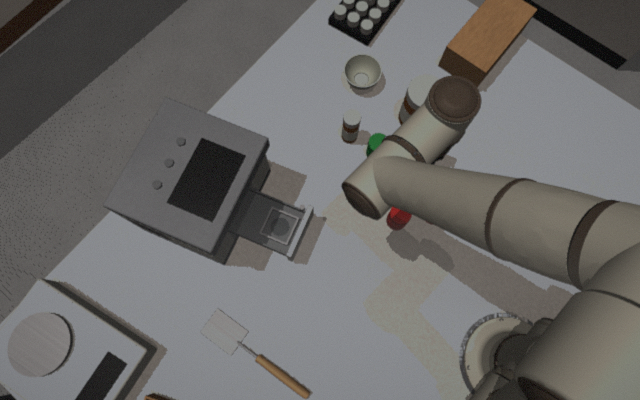

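The fingers closed to 0.36 (31 mm), narrower than the 50 mm lid, and the wrist view shows them overlapping the lid. So the visible fingertips sit about 35 mm higher than the reported TCP and have closed above the lid. Reopening and going 22 mm lower.

Emit:
arm_command --steps '[{"jaw": 1, "x": 0, "y": 0, "z": 0.003, "twist": 0}, {"jaw": 1, "x": 0, "y": 0, "z": 0.003, "twist": 0}, {"jaw": 1, "x": 0, "y": 0, "z": 0.003, "twist": 0}, {"jaw": 1, "x": 0, "y": 0, "z": 0.003, "twist": 0}, {"jaw": 1, "x": 0, "y": 0, "z": 0.003, "twist": 0}, {"jaw": 1, "x": 0, "y": 0, "z": 0.003, "twist": 0}, {"jaw": 1, "x": 0, "y": 0, "z": 0.003, "twist": 0}, {"jaw": 1, "x": 0, "y": 0, "z": 0.003, "twist": 0}, {"jaw": 1, "x": 0, "y": 0, "z": -0.005, "twist": 0}, {"jaw": 1, "x": 0, "y": 0, "z": -0.01, "twist": 0}, {"jaw": 1, "x": 0, "y": 0, "z": -0.015, "twist": 0}, {"jaw": 1, "x": 0, "y": 0, "z": -0.02, "twist": 0}, {"jaw": 1, "x": 0, "y": 0, "z": -0.022, "twist": 0}, {"jaw": 1, "x": 0, "y": 0, "z": -0.022, "twist": 0}]'

```text
clock: 4.07
ee_pos: [0.4264, -0.1955, 0.0179]
tool_rot: [-0.423, -0.566, 0.567, 0.424]
force: [-0.6, -0.2, -1.0]
grip_width: 0.999
```

```bash
python3 - <<'E'
from h import *
o=ctrl.get_obs();im=ctrl.camera("wrist");cv2.imwrite("pics/w4.png",im);print(o["grip_width"],o["force"],o["ee_pos"])
E
```

```text
0.9994013479737793 [-0.59599901 -0.15535963 -1.00716994] [ 0.42643776 -0.19549198  0.01790916]
```

View pics/w4.png

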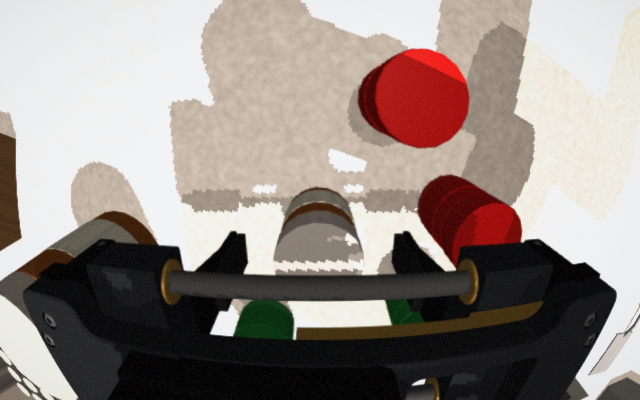

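Emit:
arm_command --steps '[{"jaw": 0.8, "x": 0, "y": 0, "z": 0, "twist": 0}, {"jaw": 0.7, "x": 0, "y": 0, "z": 0, "twist": 0}, {"jaw": 0.65, "x": 0, "y": 0, "z": 0, "twist": 0}, {"jaw": 0.6, "x": 0, "y": 0, "z": 0, "twist": 0}, {"jaw": 0.55, "x": 0, "y": 0, "z": 0, "twist": 0}, {"jaw": 0.5, "x": 0, "y": 0, "z": 0, "twist": 0}, {"jaw": 0.4, "x": 0, "y": 0, "z": 0, "twist": 0}, {"jaw": 0.4, "x": 0, "y": 0, "z": 0, "twist": 0}, {"jaw": 0.4, "x": 0, "y": 0, "z": 0, "twist": 0}, {"jaw": 0.4, "x": 0, "y": 0, "z": 0, "twist": 0}, {"jaw": 0.4, "x": 0, "y": 0, "z": 0, "twist": 0}]'

```text
clock: 5.03
ee_pos: [0.4271, -0.1956, 0.0188]
tool_rot: [0.423, 0.567, -0.567, -0.423]
force: [-0.1, -0.4, 0.8]
grip_width: 0.566
```

```bash
python3 - <<'E'
from h import *
o=ctrl.get_obs();im=ctrl.camera("wrist");cv2.imwrite("pics/w5.png",im);print(o["grip_width"],o["force"],o["ee_pos"])
o=ctrl.get_obs();print(o["grip_width"])
E
```

```text
0.5663216760733558 [-0.09522131 -0.41649085  0.81432214] [ 0.42712128 -0.19558179  0.01883128]
0.5659369996493938
```

View pics/w5.png

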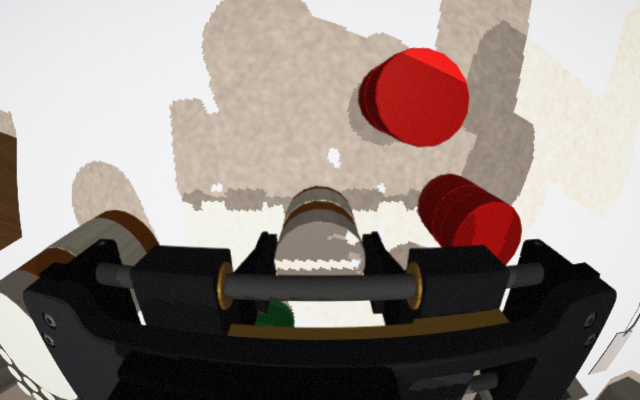

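The jaws stopped at 0.566 (49 mm), so the lid is gripped. Now I'll lift and carry the jar above the nest.

Emit:
arm_command --steps '[{"jaw": 0.4, "x": 0, "y": 0, "z": 0.015, "twist": 0}, {"jaw": 0.4, "x": 0, "y": 0, "z": 0.04, "twist": 0}, {"jaw": 0.4, "x": 0, "y": 0, "z": 0.07, "twist": 0}, {"jaw": 0.4, "x": 0, "y": 0, "z": 0.1, "twist": 0}, {"jaw": 0.4, "x": 0.008, "y": 0.015, "z": 0.12, "twist": 0}, {"jaw": 0.4, "x": 0.02, "y": 0.035, "z": 0.13, "twist": 0}, {"jaw": 0.4, "x": 0.035, "y": 0.062, "z": 0.13, "twist": 0}, {"jaw": 0.4, "x": 0.052, "y": 0.092, "z": 0.13, "twist": 0}, {"jaw": 0.4, "x": 0.07, "y": 0.123, "z": 0.13, "twist": 0}, {"jaw": 0.4, "x": 0.088, "y": 0.155, "z": 0.13, "twist": 0}, {"jaw": 0.4, "x": 0.106, "y": 0.187, "z": 0.13, "twist": 0}, {"jaw": 0.4, "x": 0.123, "y": 0.217, "z": 0.13, "twist": 0}, {"jaw": 0.4, "x": 0.139, "y": 0.245, "z": 0.13, "twist": 0}, {"jaw": 0.4, "x": 0.151, "y": 0.268, "z": 0.13, "twist": 0}, {"jaw": 0.4, "x": 0.16, "y": 0.283, "z": 0.13, "twist": 0}, {"jaw": 0.4, "x": 0.163, "y": 0.288, "z": 0.13, "twist": 0}, {"jaw": 0.4, "x": 0.163, "y": 0.288, "z": 0.13, "twist": 0}, {"jaw": 0.4, "x": 0.163, "y": 0.288, "z": 0.13, "twist": 0}]'

```text
clock: 6.58
ee_pos: [0.5891, 0.092, 0.148]
tool_rot: [-0.423, -0.566, 0.567, 0.424]
force: [-0.9, 0.1, -1.1]
grip_width: 0.564
```

```bash
python3 - <<'E'
from h import *
import pickle
o=ctrl.get_obs();pickle.dump(o,open("o6.pkl","wb"));cv2.imwrite("pics/w6.png",ctrl.camera("wrist"));cv2.imwrite("pics/side2.png",ctrl.camera("side"));print(o["grip_width"],o["force"],o["ee_pos"],o["joint_positions"])
E
```

```text
0.5640571026431115 [-0.91295898  0.1134293  -1.14225927] [0.58914052 0.09200409 0.14798682] [ 4.26019909e-01  3.65992408e-01 -1.19373050e-01 -3.89444052e-04
 -1.08751893e+00 -1.70895708e+00]
```

View pics/w6.png

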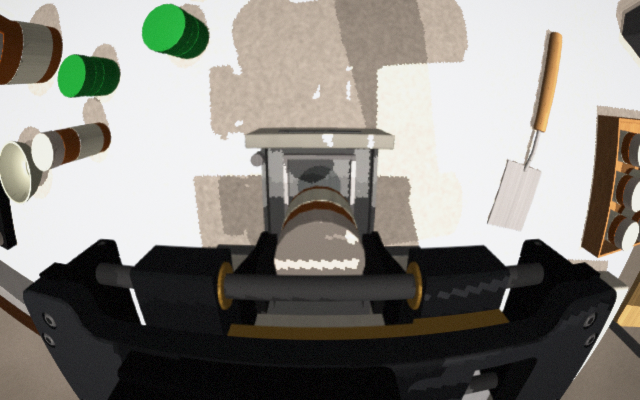

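View pics/side2.png

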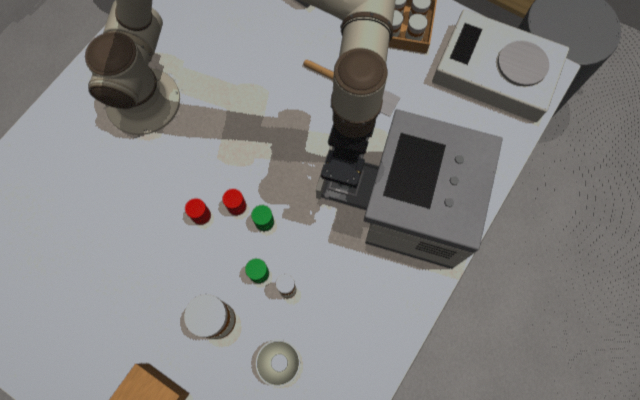

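```bash
python3 - <<'E'
from h import *
im=cv2.imread("pics/w6.png");cv2.imwrite("pics/w6c.png",cv2.resize(im[115:255,230:410],None,fx=4.2,fy=4.2,interpolation=cv2.INTER_CUBIC))
E
```

```text
(no output)
```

View pics/w6c.png

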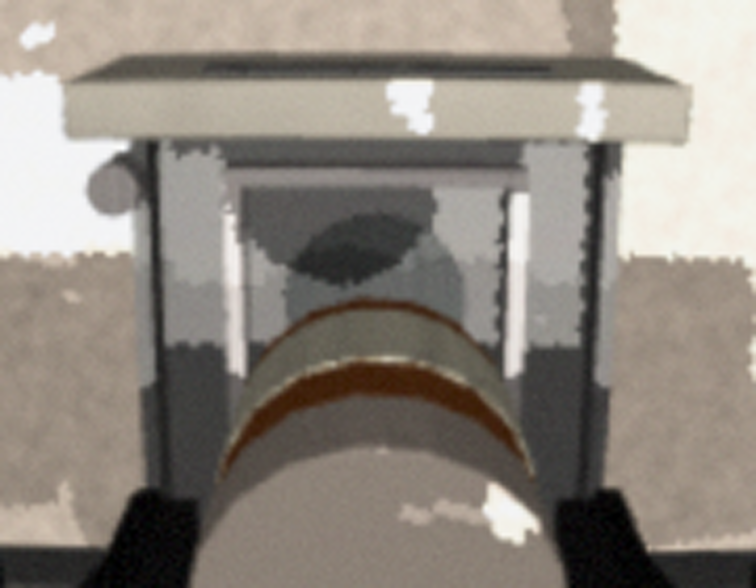

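```bash
python3 - <<'E'
from h import *
import pickle;o=pickle.load(open("o6.pkl","rb"))
f=lambda x,y:(230+x/4.2,115+y/4.2)
Q=R.from_quat(o["tool_rot"])
def rep(nm,x,y,z):
    p=wpl(o,*f(x,y),z);d=p-o["ee_pos"];X=np.array([.958,.286,0]);Y=np.array([-.286,.958,0]);print(nm,p.round(4),"fwd",(d@X).round(4),"left",(d@Y).round(4))
rep("panel outL",65,85,.097);rep("panel outR",690,90,.097);rep("panel inL",68,138,.097);rep("panel inR",688,142,.097)
rep("frame outer near L",226,168,.054);rep("frame outer near R",528,170,.054)
rep("frame inner near L",243,187,.054);rep("frame inner near R",508,188,.054)
rep("frame L outer",224,300,.054);rep("frame L inner",245,300,.054);rep("frame R inner",505,300,.054);rep("frame R out",527,300,.054)
rep("jar top front edge",375,448,.148+.053);rep("jar bottom front",375,298,.13);rep("jar L",218,475,.13+.05);rep("jar R",535,475,.13+.05)
E
```

```text
panel outL [0.5515 0.0179 0.097 ] fwd -0.0572 left -0.0602
panel outR [0.5178 0.1349 0.097 ] fwd -0.0561 left 0.0615
panel inL [0.5616 0.0211 0.097 ] fwd -0.0467 left -0.0601
panel inR [0.5277 0.1379 0.097 ] fwd -0.0457 left 0.0615
frame outer near L [0.5672 0.0501 0.054 ] fwd -0.033 left -0.0339
frame outer near R [0.5481 0.1162 0.054 ] fwd -0.0324 left 0.0349
frame inner near L [0.5704 0.055  0.054 ] fwd -0.0285 left -0.0301
frame inner near R [0.5534 0.1131 0.054 ] fwd -0.0282 left 0.0304
frame L outer [0.5975 0.0577 0.054 ] fwd -0.0018 left -0.0353
frame L inner [0.5961 0.0624 0.054 ] fwd -0.0018 left -0.0304
frame R inner [0.5789 0.1206 0.054 ] fwd -0.0017 left 0.0303
frame R out [0.5774 0.1255 0.054 ] fwd -0.0017 left 0.0355
jar top front edge [0.5664 0.0854 0.201 ] fwd -0.0237 left 0.0001
jar bottom front [0.5672 0.0855 0.13  ] fwd -0.0229 left 0.0001
jar L [0.5847 0.068  0.18  ] fwd -0.0111 left -0.0217
jar R [0.5721 0.1102 0.18  ] fwd -0.0111 left 0.0223
```

The wrist view shows the held jar laterally centred on the frame and about 1.5 mm short in the forward direction. I'll lower it gently.

Emit:
arm_command --steps '[{"jaw": 0.4, "x": 0.001, "y": 0.0005, "z": -0.015, "twist": 0}, {"jaw": 0.4, "x": 0.001, "y": 0.0005, "z": -0.035, "twist": 0}, {"jaw": 0.4, "x": 0.001, "y": 0.0005, "z": -0.053, "twist": 0}, {"jaw": 0.4, "x": 0.001, "y": 0.0005, "z": -0.067, "twist": 0}, {"jaw": 0.4, "x": 0.001, "y": 0.0005, "z": -0.076, "twist": 0}, {"jaw": 0.4, "x": 0.001, "y": 0.0005, "z": -0.081, "twist": 0}, {"jaw": 0.4, "x": 0.001, "y": 0.0005, "z": -0.084, "twist": 0}, {"jaw": 0.4, "x": 0.001, "y": 0.0005, "z": -0.086, "twist": 0}, {"jaw": 0.4, "x": 0.001, "y": 0.0005, "z": -0.087, "twist": 0}, {"jaw": 0.4, "x": 0.001, "y": 0.0005, "z": -0.087, "twist": 0}, {"jaw": 0.4, "x": 0.001, "y": 0.0005, "z": -0.087, "twist": 0}]'

```text
clock: 7.6
ee_pos: [0.5914, 0.0931, 0.0624]
tool_rot: [0.423, 0.567, -0.566, -0.423]
force: [-0.1, 0.4, -1.2]
grip_width: 0.566
```

Emit:
arm_command --steps '[{"jaw": 0.4, "x": 0, "y": 0, "z": -0.0005, "twist": 0}, {"jaw": 0.4, "x": 0, "y": 0, "z": -0.001, "twist": 0}, {"jaw": 0.4, "x": 0, "y": 0, "z": -0.001, "twist": 0}]'

```text
clock: 7.85
ee_pos: [0.5911, 0.093, 0.0609]
tool_rot: [0.423, 0.567, -0.566, -0.423]
force: [0.3, -0.1, -1.0]
grip_width: 0.568
```

```bash
python3 - <<'E'
from h import *
o=ctrl.get_obs();im=ctrl.camera("wrist");cv2.imwrite("pics/w7.png",im);print(o["grip_width"],o["force"],o["ee_pos"],o["torque"])
E
```

```text
0.5677923687381747 [ 0.32777499 -0.14577411 -0.95645398] [0.59109906 0.09303481 0.06089373] [0.04228603 0.05610895 0.08741129]
```

View pics/w7.png

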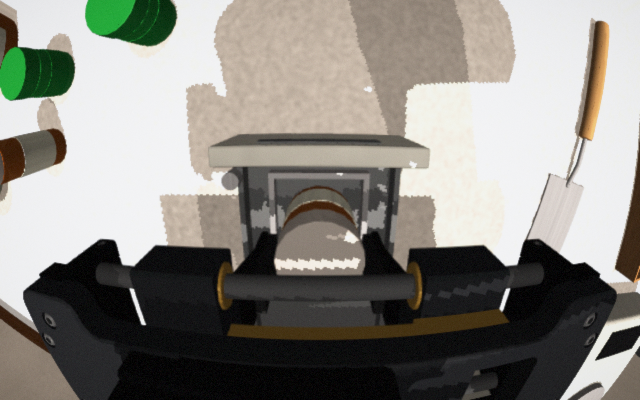

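The force still shows only the jar's weight, so I'll creep lower.

Emit:
arm_command --steps '[{"jaw": 0.4, "x": 0, "y": 0, "z": -0.0005, "twist": 0}, {"jaw": 0.4, "x": 0, "y": 0, "z": -0.001, "twist": 0}, {"jaw": 0.4, "x": 0, "y": 0, "z": -0.001, "twist": 0}]'

```text
clock: 8.15
ee_pos: [0.5916, 0.0931, 0.0608]
tool_rot: [0.423, 0.567, -0.566, -0.423]
force: [-1.4, 0.4, 4.8]
grip_width: 0.568
```

Emit:
arm_command --steps '[{"jaw": 0.4, "x": 0, "y": 0, "z": -0.0005, "twist": 0}, {"jaw": 0.4, "x": 0, "y": 0, "z": -0.001, "twist": 0}, {"jaw": 0.4, "x": 0, "y": 0, "z": -0.001, "twist": 0}]'

```text
clock: 8.4
ee_pos: [0.5926, 0.0934, 0.0607]
tool_rot: [0.424, 0.568, -0.566, -0.422]
force: [-1.0, 0.3, 7.5]
grip_width: 0.566
```

Contact came at the predicted height. I'll back off 1.5 mm of preload, open the jaws and retreat upward.

Emit:
arm_command --steps '[{"jaw": 0.4, "x": 0, "y": 0, "z": 0.001, "twist": 0}, {"jaw": 0.4, "x": 0, "y": 0, "z": 0.0015, "twist": 0}, {"jaw": 0.6, "x": 0, "y": 0, "z": 0.0015, "twist": 0}, {"jaw": 0.65, "x": 0, "y": 0, "z": 0.0015, "twist": 0}, {"jaw": 0.75, "x": 0, "y": 0, "z": 0.0015, "twist": 0}, {"jaw": 0.8, "x": 0, "y": 0, "z": 0.0015, "twist": 0}, {"jaw": 0.8, "x": 0, "y": 0, "z": 0.0015, "twist": 0}, {"jaw": 0.8, "x": 0, "y": 0, "z": 0.0015, "twist": 0}, {"jaw": 0.8, "x": 0, "y": 0, "z": 0.01, "twist": 0}, {"jaw": 0.8, "x": 0, "y": 0, "z": 0.03, "twist": 0}, {"jaw": 0.8, "x": 0, "y": 0, "z": 0.06, "twist": 0}, {"jaw": 0.8, "x": 0, "y": 0, "z": 0.08, "twist": 0}, {"jaw": 0.8, "x": 0, "y": 0, "z": 0.085, "twist": 0}, {"jaw": 0.8, "x": 0, "y": 0, "z": 0.085, "twist": 0}]'

```text
clock: 9.57
ee_pos: [0.5922, 0.0934, 0.1463]
tool_rot: [0.424, 0.568, -0.565, -0.422]
force: [-0.7, -0.1, -1.3]
grip_width: 0.801
```

```bash
python3 - <<'E'
from h import *
import pickle
o=ctrl.get_obs();pickle.dump(o,open("o8.pkl","wb"));im=ctrl.camera("wrist");cv2.imwrite("pics/w8.png",im);print(o["grip_width"],o["force"],o["ee_pos"],o["joint_positions"])
E
```

```text
0.8009316035014794 [-0.65398154 -0.06577956 -1.26566556] [0.59223246 0.09340861 0.14629365] [ 4.26352145e-01  3.68892606e-01 -1.19683500e-01  2.39385294e-04
 -1.07731451e+00 -1.70932957e+00]
```

View pics/w8.png

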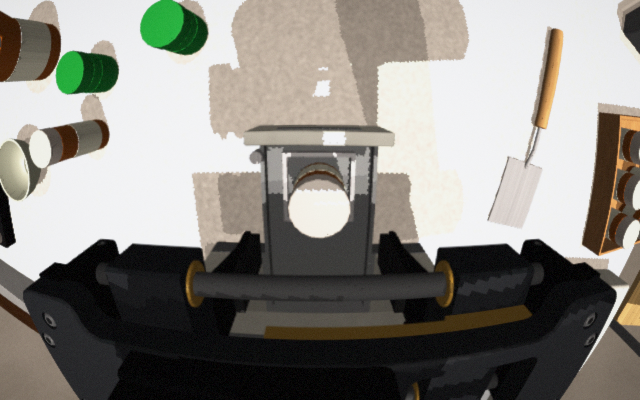

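The jar stands upright in the frame (lid at (319,209)) and the jaws are clear.

The moves have no tilt axis. However, small orientation changes carry over between calls: each call starts from the pose actually reached. So I'll retreat up and back to clear air, then ask for a pose past the arm's reach and see if the tool leans outward.

Emit:
arm_command --steps '[{"jaw": 0.8, "x": -0.005, "y": 0, "z": 0.03, "twist": 0}, {"jaw": 0.7, "x": -0.015, "y": -0.003, "z": 0.065, "twist": 0}, {"jaw": 0.5, "x": -0.025, "y": -0.006, "z": 0.1, "twist": 0}, {"jaw": 0.3, "x": -0.025, "y": -0.006, "z": 0.14, "twist": 0}, {"jaw": 0, "x": -0.025, "y": -0.006, "z": 0.18, "twist": 0}, {"jaw": 0, "x": -0.025, "y": -0.006, "z": 0.22, "twist": 0}, {"jaw": 0, "x": 0, "y": 0, "z": 0.25, "twist": 0}, {"jaw": 0, "x": 0.04, "y": 0.01, "z": 0.25, "twist": 0}, {"jaw": 0, "x": 0.08, "y": 0.02, "z": 0.25, "twist": 0}, {"jaw": 0, "x": 0.12, "y": 0.03, "z": 0.25, "twist": 0}, {"jaw": 0, "x": 0.16, "y": 0.04, "z": 0.25, "twist": 0}, {"jaw": 0, "x": 0.2, "y": 0.05, "z": 0.25, "twist": 0}, {"jaw": 0, "x": 0.24, "y": 0.06, "z": 0.25, "twist": 0}, {"jaw": 0, "x": 0.28, "y": 0.07, "z": 0.25, "twist": 0}, {"jaw": 0, "x": 0.32, "y": 0.08, "z": 0.25, "twist": 0}, {"jaw": 0, "x": 0.36, "y": 0.09, "z": 0.25, "twist": 0}, {"jaw": 0, "x": 0.4, "y": 0.1, "z": 0.25, "twist": 0}]'

```text
clock: 11.03
ee_pos: [0.8433, 0.1607, 0.3397]
tool_rot: [0.43, 0.573, -0.56, -0.416]
force: [-1.0, -0.1, 0.8]
grip_width: 0.005
```

```bash
cat > st.py <<'E'
from h import *
o=ctrl.get_obs();M=R.from_quat(o["tool_rot"]).as_matrix();print(o["clock"],o["ee_pos"].round(4),"q",o["joint_positions"].round(3),"F",o["force"].round(1),o["grip_width"])
y=M[:,1];print("finger dir",y.round(3),"lean deg",np.degrees(np.arccos(-y[2])).round(2),"az",np.arctan2(y[1],y[0]).round(3),"toolx",M[:,0].round(3))
E
python3 st.py
```

```text
11.0333 [0.8433 0.1607 0.3397] q [ 0.379  0.942  1.406  0.008 -2.007 -1.658] F [-1.  -0.1  0.8] 0.005104476589381071
finger dir [ 0.028  0.003 -1.   ] lean deg 1.64 az 0.115 toolx [-0.284  0.959 -0.005]
```

The lean grew to 1.6° with the elbow at its limit. I'll keep overreaching to see whether it builds up.

Emit:
arm_command --steps '[{"jaw": 0, "x": 0.4, "y": 0.1, "z": 0.2, "twist": 0}, {"jaw": 0, "x": 0.4, "y": 0.1, "z": 0.2, "twist": 0}, {"jaw": 0, "x": 0.4, "y": 0.1, "z": 0.2, "twist": 0}, {"jaw": 0, "x": 0.4, "y": 0.1, "z": 0.2, "twist": 0}, {"jaw": 0, "x": 0.4, "y": 0.1, "z": 0.2, "twist": 0}, {"jaw": 0, "x": 0.4, "y": 0.1, "z": 0.2, "twist": 0}]'

```text
clock: 11.53
ee_pos: [0.8599, 0.1727, 0.3284]
tool_rot: [0.438, 0.582, -0.551, -0.407]
force: [0.1, 0.7, -0.1]
grip_width: 0.004
```

```bash
python3 st.py
```

```text
11.5333 [0.8599 0.1727 0.3284] q [ 0.387  0.958  1.407  0.016 -1.96  -1.664] F [ 0.1  0.7 -0.1] 0.0038009856014326934
finger dir [ 0.061  0.009 -0.998] lean deg 3.53 az 0.14 toolx [-0.284  0.959 -0.009]
```

It does build up (now 3.5°). I'll continue, watching the height above the reader.

Emit:
arm_command --steps '[{"jaw": 0, "x": 0.6, "y": 0.12, "z": 0.5, "twist": 0}, {"jaw": 0, "x": 0.6, "y": 0.12, "z": 0.5, "twist": 0}, {"jaw": 0, "x": 0.6, "y": 0.12, "z": 0.5, "twist": 0}]'

```text
clock: 11.78
ee_pos: [0.8607, 0.1721, 0.3461]
tool_rot: [0.446, 0.589, -0.543, -0.399]
force: [-1.2, -0.7, -0.1]
grip_width: 0.01
```

```bash
python3 st.py
```

```text
11.7833 [0.8607 0.1721 0.3461] q [ 0.39   0.94   1.408  0.026 -1.949 -1.663] F [-1.2 -0.7 -0.1] 0.009511102464314096
finger dir [ 0.092  0.012 -0.996] lean deg 5.33 az 0.13 toolx [-0.283  0.959 -0.015]
```

Emit:
arm_command --steps '[{"jaw": 0, "x": 0.6, "y": 0.12, "z": 0, "twist": 0}, {"jaw": 0, "x": 0.6, "y": 0.12, "z": 0, "twist": 0}, {"jaw": 0, "x": 0.6, "y": 0.12, "z": 0, "twist": 0}]'

```text
clock: 12.03
ee_pos: [0.8987, 0.1795, 0.2976]
tool_rot: [0.453, 0.596, -0.535, -0.392]
force: [-0.9, 0.1, -0.5]
grip_width: 0.004
```

```bash
python3 st.py
```

```text
12.0333 [0.8987 0.1795 0.2976] q [ 0.384  0.999  1.407  0.031 -1.861 -1.656] F [-0.9  0.1 -0.5] 0.0036349285112642024
finger dir [ 0.12   0.017 -0.993] lean deg 6.98 az 0.138 toolx [-0.283  0.959 -0.018]
```

Emit:
arm_command --steps '[{"jaw": 0, "x": 0.6, "y": 0.25, "z": 0.5, "twist": 0}, {"jaw": 0, "x": 0.6, "y": 0.25, "z": 0.5, "twist": 0}]'

```text
clock: 12.2
ee_pos: [0.8995, 0.1918, 0.309]
tool_rot: [0.46, 0.601, -0.528, -0.385]
force: [0.1, 0.3, -0.3]
grip_width: 0.002
```

Emit:
arm_command --steps '[{"jaw": 0, "x": 0.6, "y": 0.25, "z": 0.5, "twist": 0}, {"jaw": 0, "x": 0.6, "y": 0.25, "z": 0.5, "twist": 0}]'

```text
clock: 12.37
ee_pos: [0.9001, 0.204, 0.329]
tool_rot: [0.468, 0.611, -0.518, -0.374]
force: [-0.5, 1.1, -0.1]
grip_width: 0.003
```

```bash
python3 st.py
```

```text
12.3667 [0.9001 0.204  0.329 ] q [ 0.416  0.97   1.408  0.052 -1.828 -1.681] F [-0.5  1.1 -0.1] 0.0031077712687213243
finger dir [ 0.184  0.026 -0.983] lean deg 10.69 az 0.141 toolx [-0.282  0.959 -0.027]
```

Emit:
arm_command --steps '[{"jaw": 0, "x": 0.6, "y": 0.25, "z": 0.5, "twist": 0}]'

```text
clock: 12.45
ee_pos: [0.9035, 0.2105, 0.3367]
tool_rot: [0.473, 0.616, -0.511, -0.368]
force: [0.4, 0.6, -0.7]
grip_width: 0.002
```

Emit:
arm_command --steps '[{"jaw": 0, "x": 0.6, "y": 0.25, "z": 0.5, "twist": 0}]'

```text
clock: 12.53
ee_pos: [0.9076, 0.2167, 0.3449]
tool_rot: [0.479, 0.623, -0.503, -0.361]
force: [-0.6, -0.3, -0.7]
grip_width: 0.002
```

```bash
python3 st.py
```

```text
12.5333 [0.9076 0.2167 0.3449] q [ 0.43   0.958  1.408  0.067 -1.79  -1.691] F [-0.6 -0.3 -0.7] 0.002235561327057074
finger dir [ 0.233  0.036 -0.972] lean deg 13.66 az 0.152 toolx [-0.281  0.959 -0.032]
```

Emit:
arm_command --steps '[{"jaw": 0, "x": 0.6, "y": 0.25, "z": 0.5, "twist": 0}]'

```text
clock: 12.62
ee_pos: [0.9117, 0.2227, 0.3526]
tool_rot: [0.484, 0.628, -0.495, -0.354]
force: [0.2, -0.9, -0.4]
grip_width: 0.008
```

Emit:
arm_command --steps '[{"jaw": 0, "x": 0.6, "y": 0.25, "z": 0.5, "twist": 0}]'

```text
clock: 12.7
ee_pos: [0.9159, 0.2286, 0.36]
tool_rot: [0.49, 0.634, -0.488, -0.347]
force: [0.1, -0.1, -0.2]
grip_width: 0.007
```

Emit:
arm_command --steps '[{"jaw": 0, "x": 0.6, "y": 0.25, "z": 0.5, "twist": 0}]'

```text
clock: 12.78
ee_pos: [0.9202, 0.2343, 0.3674]
tool_rot: [0.495, 0.639, -0.48, -0.34]
force: [0.1, -0.5, -0.1]
grip_width: 0.003
```

Emit:
arm_command --steps '[{"jaw": 0, "x": 0.6, "y": 0.25, "z": 0.5, "twist": 0}]'

```text
clock: 12.87
ee_pos: [0.9246, 0.2399, 0.3748]
tool_rot: [0.5, 0.645, -0.472, -0.333]
force: [-0.4, -0.5, -0.2]
grip_width: 0.003
```

Emit:
arm_command --steps '[{"jaw": 0, "x": 0.6, "y": 0.25, "z": 0.5, "twist": 0}]'

```text
clock: 12.95
ee_pos: [0.9292, 0.2454, 0.3821]
tool_rot: [0.505, 0.651, -0.464, -0.326]
force: [0.1, -0.4, -0.3]
grip_width: 0.002
```

Emit:
arm_command --steps '[{"jaw": 0, "x": 0.6, "y": 0.25, "z": 0.5, "twist": 0}]'

```text
clock: 13.03
ee_pos: [0.9338, 0.2508, 0.3895]
tool_rot: [0.51, 0.656, -0.456, -0.319]
force: [-0.3, 0.2, 1.1]
grip_width: 0.006
```

```bash
python3 st.py
```

```text
13.0333 [0.9338 0.2508 0.3895] q [ 0.469  0.932  1.407  0.115 -1.666 -1.717] F [-0.3  0.2  1.1] 0.006036678351880303
finger dir [ 0.379  0.064 -0.923] lean deg 22.62 az 0.167 toolx [-0.276  0.96  -0.047]
```

Emit:
arm_command --steps '[{"jaw": 0, "x": 0.6, "y": 0.25, "z": 0.5, "twist": 0}]'

```text
clock: 13.12
ee_pos: [0.9386, 0.2562, 0.3969]
tool_rot: [0.515, 0.661, -0.447, -0.311]
force: [-0.1, -0.5, -0.4]
grip_width: 0.005
```

Emit:
arm_command --steps '[{"jaw": 0, "x": 0.6, "y": 0.25, "z": 0.5, "twist": 0}]'

```text
clock: 13.2
ee_pos: [0.9434, 0.2614, 0.4042]
tool_rot: [0.52, 0.667, -0.439, -0.304]
force: [-0.1, 0.3, -0.5]
grip_width: 0.009
```

Emit:
arm_command --steps '[{"jaw": 0, "x": 0.6, "y": 0.25, "z": 0.5, "twist": 0}]'

```text
clock: 13.28
ee_pos: [0.9484, 0.2666, 0.4116]
tool_rot: [0.525, 0.672, -0.43, -0.297]
force: [0.1, 0.2, -0.2]
grip_width: 0.006
```

Emit:
arm_command --steps '[{"jaw": 0, "x": 0.6, "y": 0.25, "z": 0.5, "twist": 0}]'

```text
clock: 13.37
ee_pos: [0.9535, 0.2716, 0.4189]
tool_rot: [0.529, 0.677, -0.421, -0.289]
force: [-0.6, 0.3, -0.1]
grip_width: 0.004
```

Emit:
arm_command --steps '[{"jaw": 0, "x": 0.6, "y": 0.25, "z": 0.5, "twist": 0}]'

```text
clock: 13.45
ee_pos: [0.9586, 0.2767, 0.4262]
tool_rot: [0.534, 0.682, -0.412, -0.282]
force: [-0.7, 0.1, 0.9]
grip_width: 0.008
```

Emit:
arm_command --steps '[{"jaw": 0, "x": 0.6, "y": 0.25, "z": 0.5, "twist": 0}]'

```text
clock: 13.53
ee_pos: [0.9638, 0.2816, 0.4334]
tool_rot: [0.538, 0.688, -0.403, -0.274]
force: [0.4, 0.3, 0.1]
grip_width: 0.006
```

Emit:
arm_command --steps '[{"jaw": 0, "x": 0.6, "y": 0.25, "z": 0.5, "twist": 0}]'

```text
clock: 13.62
ee_pos: [0.9691, 0.2864, 0.4406]
tool_rot: [0.542, 0.692, -0.394, -0.266]
force: [0.9, 0.2, -0.3]
grip_width: 0.002
```

Emit:
arm_command --steps '[{"jaw": 0, "x": 0.6, "y": 0.25, "z": 0.5, "twist": 0}]'

```text
clock: 13.7
ee_pos: [0.9744, 0.2911, 0.4478]
tool_rot: [0.547, 0.697, -0.385, -0.259]
force: [-0.1, 0.5, -0.0]
grip_width: 0.004
```

Emit:
arm_command --steps '[{"jaw": 0, "x": 0.6, "y": 0.25, "z": 0.5, "twist": 0}]'

```text
clock: 13.78
ee_pos: [0.9797, 0.2958, 0.4549]
tool_rot: [0.55, 0.702, -0.376, -0.251]
force: [0.8, -0.5, -0.4]
grip_width: 0.006
```

```bash
python3 st.py
```

```text
13.7833 [0.9797 0.2958 0.4549] q [ 0.512  0.915  1.407  0.191 -1.452 -1.753] F [ 0.8 -0.5 -0.4] 0.005649902791266085
finger dir [ 0.584  0.112 -0.804] lean deg 36.52 az 0.189 toolx [-0.268  0.961 -0.061]
```

The lean is 36.5° at azimuth 0.19, and it stays between calls. Before going down in front of the panel I'll fit the planar arm geometry to check joint margins there.

```bash
python3 - <<'E'
import numpy as np
from scipy.optimize import least_squares
D=[ # pos, q2,q3,q5
((.2128,-.5869,.1846),.3855,.0066,-1.194),((.4283,-.1937,.1857),.1186,-.3555,-1.097),((.5891,.0920,.1480),.3660,-.1194,-1.0875),((.8433,.1607,.3397),.942,1.406,-2.007),((.5922,.0934,.1463),.3689,-.1197,-1.0773)]
def fk(p,q2,q3,q5):
    x0,h,L1,L2,T,b,c=p; f=q3-q2 # forearm pitch up
    x=x0+L1*np.sin(q2)+L2*np.cos(f+c); z=h+L1*np.cos(q2)+L2*np.sin(f+c); t=f+q5
    return x+T*np.cos(t),z+T*np.sin(t)
def res(p):
    e=[]
    for P,a,b_,c in D:
        r=np.sqrt(P[0]**2+P[1]**2-.16**2);x,z=fk(p,a,b_,c);e+=[x-r,z-P[2]]
    P=(.9797,.2958,.4549);r=np.sqrt(P[0]**2+P[1]**2-.16**2);x,z=fk(p,.915,1.407,-1.452);e+=[.3*(x-r),.3*(z-P[2])]
    return e+list(1e-3*(np.array(p)-[0,.4,.43,.4,.3,0,0]))
s=least_squares(res,[0,.4,.43,.4,.3,0,0]);p=s.x;print(p.round(3),np.abs(s.fun).max())
fd=36.5
for d in(-.09,-.06,-.04,0,.15):
  for z in(.045,.15):
    X=np.array([.534,.0756])+d*np.array([.958,.286]);r=np.sqrt(X@X-.16**2)
    for th in(fd,):
        t=np.radians(-90+th)
        g=least_squares(lambda q:[fk(p,q[0],q[1],t-(q[1]-q[0]))[0]-r,fk(p,q[0],q[1],t-(q[1]-q[0]))[1]-z],[0,-.3],bounds=([-1.21,-1.07],[2.06,1.41]))
        q=g.x;print(d,z,"q2,q3,q5",q.round(2),(t-(q[1]-q[0])).round(2),"err",np.abs(g.fun).max().round(4))
E
```

```text
[-0.005  0.168  0.566  0.426  0.351  0.     0.004] 0.007987028470916074
-0.09 0.045 q2,q3,q5 [ 0.12 -1.07] 0.26 err 0.0102
-0.09 0.15 q2,q3,q5 [-0.16 -0.93] -0.17 err 0.0
-0.06 0.045 q2,q3,q5 [ 0.17 -1.04] 0.28 err 0.0
-0.06 0.15 q2,q3,q5 [-0.1  -0.88] -0.15 err 0.0
-0.04 0.045 q2,q3,q5 [ 0.2 -1. ] 0.26 err 0.0
-0.04 0.15 q2,q3,q5 [-0.06 -0.84] -0.15 err 0.0
0 0.045 q2,q3,q5 [ 0.25 -0.91] 0.22 err 0.0
0 0.15 q2,q3,q5 [ 0.02 -0.77] -0.14 err 0.0
0.15 0.045 q2,q3,q5 [ 0.42 -0.57] 0.06 err 0.0
0.15 0.15 q2,q3,q5 [ 0.26 -0.47] -0.21 err 0.0
```

```bash
python3 - <<'E'
from h import *
for y in(-.03,-.05,-.07,-.09,-.1):
  print(y,[ (z,wproj((.095,y,z)).round(0).tolist(),wproj((.06,y,z)).round(0).tolist()) for z in(-.0375,0,.0375)])
E
python3 - <<'E'
import sys;sys.path.insert(0,'.')
from h import *
cv2.imwrite("pics/side3.png",ctrl.camera("side"));cv2.imwrite("pics/scene3.png",ctrl.camera("scene"))
E
```

```text
-0.03 [(-0.0375, [455.0, 290.0], [408.0, 293.0]), (0, [465.0, 242.0], [415.0, 244.0]), (0.0375, [474.0, 186.0], [422.0, 185.0])]
-0.05 [(-0.0375, [465.0, 306.0], [415.0, 311.0]), (0, [478.0, 256.0], [425.0, 259.0]), (0.0375, [490.0, 196.0], [433.0, 195.0])]
-0.07 [(-0.0375, [477.0, 325.0], [424.0, 332.0]), (0, [493.0, 272.0], [436.0, 277.0]), (0.0375, [508.0, 207.0], [448.0, 208.0])]
-0.09 [(-0.0375, [491.0, 347.0], [434.0, 356.0]), (0, [511.0, 292.0], [450.0, 300.0]), (0.0375, [530.0, 222.0], [466.0, 224.0])]
-0.1 [(-0.0375, [498.0, 359.0], [439.0, 370.0]), (0, [521.0, 303.0], [458.0, 313.0]), (0.0375, [543.0, 230.0], [476.0, 234.0])]
```

View pics/scene3.png

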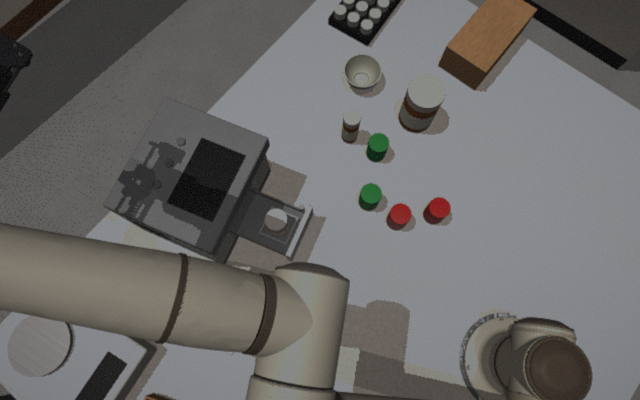

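View pics/side3.png

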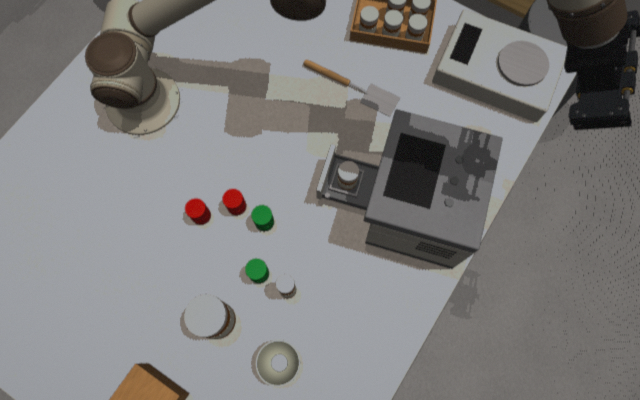

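The jar still stands in the nest (scene (275,219)). Planar estimates show joint 5 limits the lean to about 15–25° low in front of the reader. So the push has two stages: first with whatever lean is possible, then with the lean rebuilt for the last stretch. Coming back and down in front of the panel.

Emit:
arm_command --steps '[{"jaw": 0, "x": -0.036, "y": -0.017, "z": 0, "twist": 0.05}, {"jaw": 0, "x": -0.072, "y": -0.034, "z": 0, "twist": 0.1}, {"jaw": 0, "x": -0.108, "y": -0.051, "z": 0, "twist": 0.1}, {"jaw": 0, "x": -0.144, "y": -0.068, "z": 0, "twist": 0.1}, {"jaw": 0, "x": -0.18, "y": -0.085, "z": 0, "twist": 0.1}, {"jaw": 0, "x": -0.216, "y": -0.102, "z": 0, "twist": 0.1}, {"jaw": 0, "x": -0.252, "y": -0.12, "z": 0, "twist": 0.1}, {"jaw": 0, "x": -0.288, "y": -0.138, "z": 0, "twist": 0.1}, {"jaw": 0, "x": -0.324, "y": -0.155, "z": 0, "twist": 0.1}, {"jaw": 0, "x": -0.36, "y": -0.172, "z": 0, "twist": 0.1}, {"jaw": 0, "x": -0.396, "y": -0.19, "z": 0, "twist": 0.1}, {"jaw": 0, "x": -0.43, "y": -0.208, "z": 0, "twist": 0.1}, {"jaw": 0, "x": -0.46, "y": -0.222, "z": -0.02, "twist": 0.1}, {"jaw": 0, "x": -0.475, "y": -0.229, "z": -0.05, "twist": 0.1}, {"jaw": 0, "x": -0.475, "y": -0.229, "z": -0.09, "twist": 0.1}, {"jaw": 0, "x": -0.475, "y": -0.229, "z": -0.13, "twist": 0.1}, {"jaw": 0, "x": -0.475, "y": -0.229, "z": -0.17, "twist": 0.1}, {"jaw": 0, "x": -0.475, "y": -0.229, "z": -0.2, "twist": 0.1}]'

```text
clock: 15.38
ee_pos: [0.5031, 0.0663, 0.2539]
tool_rot: [0.514, 0.729, -0.387, -0.232]
force: [1.8, -0.3, -0.6]
grip_width: 0.003
```

```bash
python3 st.py
```

```text
15.3833 [0.5031 0.0663 0.2539] q [ 0.528 -0.205 -0.791  0.38  -0.385 -2.017] F [ 1.8 -0.3 -0.6] 0.002954152129479921
finger dir [ 0.57   0.171 -0.803] lean deg 36.56 az 0.292 toolx [-0.363  0.93  -0.059]
```

Emit:
arm_command --steps '[{"jaw": 0, "x": 0, "y": 0, "z": 0, "twist": -0.07}, {"jaw": 0, "x": 0, "y": 0, "z": 0, "twist": -0.13}, {"jaw": 0, "x": 0, "y": 0, "z": -0.02, "twist": -0.13}, {"jaw": 0, "x": 0, "y": 0, "z": -0.04, "twist": -0.13}, {"jaw": 0, "x": 0, "y": 0, "z": -0.06, "twist": -0.13}, {"jaw": 0, "x": 0, "y": 0, "z": -0.08, "twist": -0.13}, {"jaw": 0, "x": 0, "y": 0, "z": -0.1, "twist": -0.13}, {"jaw": 0, "x": 0, "y": 0, "z": -0.1, "twist": -0.13}]'

```text
clock: 16.05
ee_pos: [0.4983, 0.0659, 0.1865]
tool_rot: [0.553, 0.686, -0.387, -0.271]
force: [-0.2, -0.2, 0.3]
grip_width: 0.008
```

```bash
python3 st.py
```

```text
16.05 [0.4983 0.0659 0.1865] q [ 0.401 -0.117 -1.023  0.985 -0.16  -2.65 ] F [-0.2 -0.2  0.3] 0.007683571505714984
finger dir [ 0.549  0.088 -0.831] lean deg 33.77 az 0.16 toolx [-0.241  0.969 -0.056]
```

Emit:
arm_command --steps '[{"jaw": 0, "x": 0.005, "y": 0, "z": -0.04, "twist": 0}, {"jaw": 0, "x": 0.005, "y": 0, "z": -0.08, "twist": 0}, {"jaw": 0, "x": 0.005, "y": 0, "z": -0.08, "twist": 0}, {"jaw": 0, "x": 0.005, "y": 0, "z": -0.08, "twist": 0}]'

```text
clock: 16.38
ee_pos: [0.4968, 0.0642, 0.1591]
tool_rot: [0.542, 0.678, -0.405, -0.287]
force: [-0.0, -0.7, -0.3]
grip_width: 0.008
```

```bash
python3 st.py
```

```text
16.3833 [0.4968 0.0642 0.1591] q [ 0.415 -0.065 -1.016  0.909 -0.16  -2.591] F [-0.  -0.7 -0.3] 0.007553568750123269
finger dir [ 0.503  0.084 -0.86 ] lean deg 30.66 az 0.165 toolx [-0.247  0.968 -0.05 ]
```

Emit:
arm_command --steps '[{"jaw": 0, "x": 0.005, "y": 0, "z": -0.04, "twist": 0}, {"jaw": 0, "x": 0.005, "y": 0, "z": -0.08, "twist": 0}, {"jaw": 0, "x": 0.005, "y": 0, "z": -0.1, "twist": 0}]'

```text
clock: 16.63
ee_pos: [0.4999, 0.0591, 0.1306]
tool_rot: [0.53, 0.671, -0.42, -0.304]
force: [0.1, -0.0, 0.1]
grip_width: 0.003
```

Emit:
arm_command --steps '[{"jaw": 0, "x": 0.005, "y": 0, "z": -0.04, "twist": 0}, {"jaw": 0, "x": 0.005, "y": 0, "z": -0.08, "twist": 0}, {"jaw": 0, "x": 0.005, "y": 0, "z": -0.09, "twist": 0}]'

```text
clock: 16.88
ee_pos: [0.5115, 0.0491, 0.0929]
tool_rot: [0.511, 0.669, -0.432, -0.325]
force: [-0.4, 0.1, 0.4]
grip_width: 0.007
```

```bash
python3 st.py
```

```text
16.8833 [0.5115 0.0491 0.0929] q [ 0.428  0.103 -0.9    0.46  -0.16  -2.166] F [-0.4  0.1  0.4] 0.007220274442586975
finger dir [ 0.403  0.106 -0.909] lean deg 24.6 az 0.256 toolx [-0.268  0.963 -0.007]
```

Emit:
arm_command --steps '[{"jaw": 0, "x": -0.01, "y": 0.01, "z": -0.02, "twist": 0}, {"jaw": 0, "x": -0.01, "y": 0.018, "z": -0.045, "twist": 0}, {"jaw": 0, "x": -0.01, "y": 0.018, "z": -0.045, "twist": 0}]'

```text
clock: 17.13
ee_pos: [0.5069, 0.0614, 0.068]
tool_rot: [0.496, 0.668, -0.439, -0.339]
force: [0.7, 0.3, 0.3]
grip_width: 0.002
```

```bash
python3 st.py;  python3 - <<'E'
from h import *
cv2.imwrite("pics/w9.png",ctrl.camera("wrist"));cv2.imwrite("pics/side4.png",ctrl.camera("side"))
E
```

```text
17.1333 [0.5069 0.0614 0.068 ] q [ 0.458  0.156 -0.87   0.331 -0.16  -2.068] F [0.7 0.3 0.3] 0.002222820863679353
finger dir [ 0.366  0.122 -0.923] lean deg 22.68 az 0.323 toolx [-0.277  0.961  0.017]
```

View pics/w9.png

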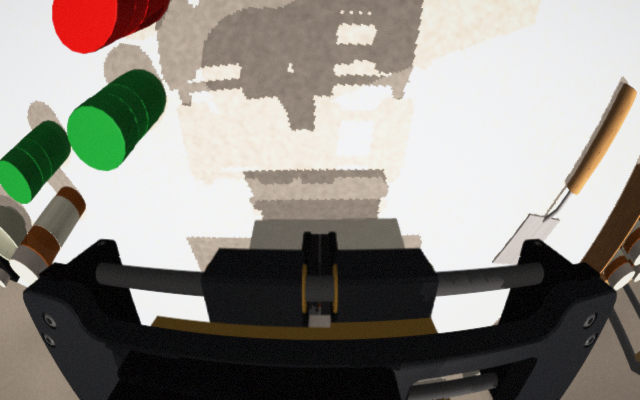

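View pics/side4.png

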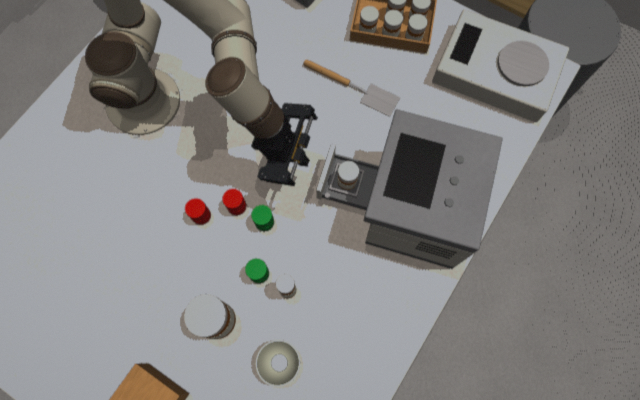

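Emit:
arm_command --steps '[{"jaw": 0, "x": -0.004, "y": 0.004, "z": -0.02, "twist": 0}, {"jaw": 0, "x": -0.004, "y": 0.006, "z": -0.04, "twist": 0}, {"jaw": 0, "x": -0.004, "y": 0.006, "z": -0.04, "twist": 0}]'

```text
clock: 17.48
ee_pos: [0.5074, 0.0607, 0.041]
tool_rot: [0.485, 0.669, -0.441, -0.35]
force: [0.3, 0.6, 0.3]
grip_width: 0.005
```

```bash
python3 st.py
```

```text
17.4833 [0.5074 0.0607 0.041 ] q [ 0.45   0.22  -0.816  0.139 -0.161 -1.873] F [0.3 0.6 0.3] 0.005123392553061227
finger dir [ 0.34   0.139 -0.93 ] lean deg 21.56 az 0.389 toolx [-0.284  0.958  0.04 ]
```

The tool is at lean 21.6°, with the tip at about 0.07 m, mid-panel, and 33 mm in front of it. Approaching slowly and starting the push.

Emit:
arm_command --steps '[{"jaw": 0, "x": 0.007, "y": 0.005, "z": 0, "twist": 0}, {"jaw": 0, "x": 0.015, "y": 0.009, "z": 0, "twist": 0}, {"jaw": 0, "x": 0.021, "y": 0.011, "z": 0, "twist": 0}, {"jaw": 0, "x": 0.025, "y": 0.012, "z": 0, "twist": 0}, {"jaw": 0, "x": 0.028, "y": 0.013, "z": 0, "twist": 0}, {"jaw": 0, "x": 0.031, "y": 0.014, "z": 0, "twist": 0}, {"jaw": 0, "x": 0.034, "y": 0.015, "z": 0, "twist": 0}, {"jaw": 0, "x": 0.037, "y": 0.016, "z": 0, "twist": 0}, {"jaw": 0, "x": 0.041, "y": 0.017, "z": 0, "twist": 0}, {"jaw": 0, "x": 0.045, "y": 0.018, "z": 0, "twist": 0}, {"jaw": 0, "x": 0.05, "y": 0.02, "z": 0, "twist": 0}]'

```text
clock: 18.4
ee_pos: [0.5569, 0.0805, 0.0412]
tool_rot: [0.485, 0.669, -0.442, -0.35]
force: [-2.4, -1.2, -0.1]
grip_width: 0.007
```

```bash
python3 st.py;  python3 - <<'E'
from h import *
cv2.imwrite("pics/w10.png",ctrl.camera("wrist"));cv2.imwrite("pics/side5.png",ctrl.camera("side"))
E
```

```text
18.4 [0.5569 0.0805 0.0412] q [ 0.443  0.293 -0.682  0.091 -0.222 -1.816] F [-2.4 -1.2 -0.1] 0.006760188482458844
finger dir [ 0.339  0.139 -0.93 ] lean deg 21.52 az 0.389 toolx [-0.285  0.958  0.039]
```

View pics/w10.png

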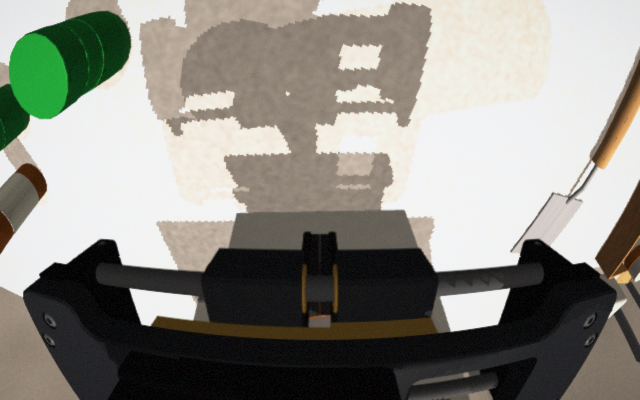

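View pics/side5.png

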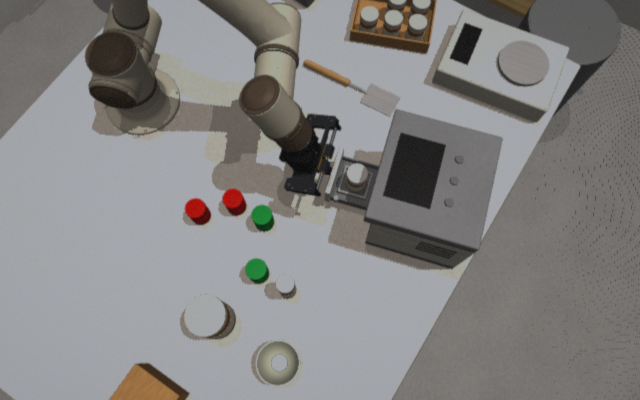

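Contact at about 2.6 N, the drawer is moving and the jar is upright. Continuing smoothly.

Emit:
arm_command --steps '[{"jaw": 0, "x": 0.003, "y": 0.001, "z": 0, "twist": 0}, {"jaw": 0, "x": 0.008, "y": 0.0025, "z": 0, "twist": 0}, {"jaw": 0, "x": 0.014, "y": 0.004, "z": 0, "twist": 0}, {"jaw": 0, "x": 0.021, "y": 0.006, "z": 0, "twist": 0}, {"jaw": 0, "x": 0.028, "y": 0.008, "z": 0, "twist": 0}, {"jaw": 0, "x": 0.035, "y": 0.01, "z": 0, "twist": 0}, {"jaw": 0, "x": 0.042, "y": 0.0125, "z": 0, "twist": 0}, {"jaw": 0, "x": 0.049, "y": 0.0145, "z": 0, "twist": 0}, {"jaw": 0, "x": 0.056, "y": 0.0165, "z": 0, "twist": 0}, {"jaw": 0, "x": 0.063, "y": 0.0185, "z": 0, "twist": 0}, {"jaw": 0, "x": 0.07, "y": 0.021, "z": 0, "twist": 0}, {"jaw": 0, "x": 0.075, "y": 0.0225, "z": 0, "twist": 0}, {"jaw": 0, "x": 0.079, "y": 0.0235, "z": 0, "twist": 0}, {"jaw": 0, "x": 0.082, "y": 0.0245, "z": 0, "twist": 0}, {"jaw": 0, "x": 0.084, "y": 0.025, "z": 0, "twist": 0}]'

```text
clock: 19.75
ee_pos: [0.6414, 0.1059, 0.0414]
tool_rot: [0.485, 0.669, -0.442, -0.349]
force: [-1.7, -1.2, -0.7]
grip_width: 0.005
```

```bash
python3 st.py;  python3 - <<'E'
from h import *
cv2.imwrite("pics/side6.png",ctrl.camera("side"));a=ctrl.camera("scene");cv2.imwrite("pics/scene6.png",a)
d=cv2.imread("pics/side6.png")
cv2.imwrite("pics/side6c.png",cv2.resize(d[80:240,240:440],None,fx=4,fy=3.6,interpolation=cv2.INTER_CUBIC))
E
```

```text
19.75 [0.6414 0.1059 0.0414] q [ 0.418  0.411 -0.455  0.032 -0.329 -1.734] F [-1.7 -1.2 -0.7] 0.004912377252704654
finger dir [ 0.34  0.14 -0.93] lean deg 21.59 az 0.389 toolx [-0.286  0.957  0.039]
```

View pics/scene6.png

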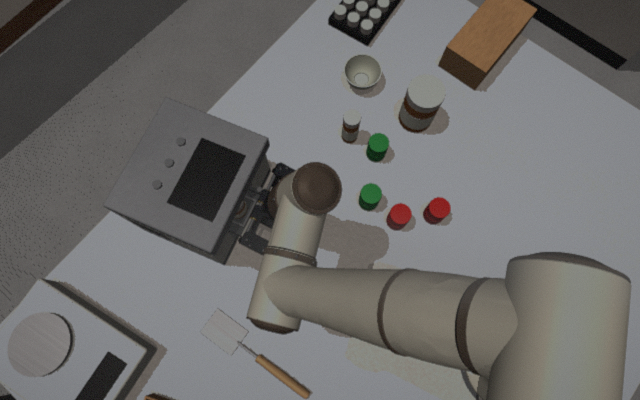

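View pics/side6c.png

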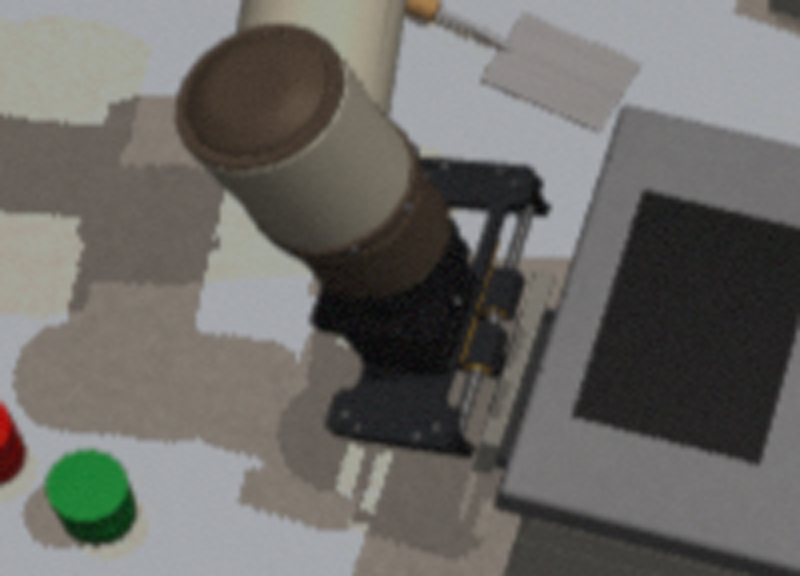

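About 40 mm remain. At this lean the body would meet the hood around 7 mm short, too close to the crest. I'll back off and rebuild the lean to about 32° for the final stretch.

Emit:
arm_command --steps '[{"jaw": 0, "x": -0.02, "y": -0.006, "z": 0, "twist": 0}, {"jaw": 0, "x": -0.055, "y": -0.016, "z": 0, "twist": 0}, {"jaw": 0, "x": -0.09, "y": -0.027, "z": 0.01, "twist": 0}, {"jaw": 0, "x": -0.1, "y": -0.03, "z": 0.045, "twist": 0}, {"jaw": 0, "x": -0.1, "y": -0.03, "z": 0.085, "twist": 0}, {"jaw": 0, "x": -0.1, "y": -0.03, "z": 0.125, "twist": 0}, {"jaw": 0, "x": -0.1, "y": -0.03, "z": 0.165, "twist": 0}, {"jaw": 0, "x": -0.1, "y": -0.03, "z": 0.205, "twist": 0}, {"jaw": 0, "x": -0.1, "y": -0.03, "z": 0.245, "twist": 0}, {"jaw": 0, "x": -0.1, "y": -0.03, "z": 0.285, "twist": 0}, {"jaw": 0, "x": -0.08, "y": -0.025, "z": 0.315, "twist": 0}, {"jaw": 0, "x": -0.04, "y": -0.015, "z": 0.325, "twist": 0}, {"jaw": 0, "x": 0, "y": -0.005, "z": 0.325, "twist": 0}, {"jaw": 0, "x": 0.04, "y": 0.005, "z": 0.325, "twist": 0}, {"jaw": 0, "x": 0.08, "y": 0.015, "z": 0.325, "twist": 0}, {"jaw": 0, "x": 0.12, "y": 0.025, "z": 0.325, "twist": 0}, {"jaw": 0, "x": 0.16, "y": 0.035, "z": 0.325, "twist": 0}, {"jaw": 0, "x": 0.2, "y": 0.045, "z": 0.325, "twist": 0}, {"jaw": 0, "x": 0.24, "y": 0.055, "z": 0.325, "twist": 0}, {"jaw": 0, "x": 0.28, "y": 0.065, "z": 0.325, "twist": 0}]'

```text
clock: 21.52
ee_pos: [0.9153, 0.1698, 0.3666]
tool_rot: [0.485, 0.67, -0.441, -0.349]
force: [1.7, -0.2, 1.1]
grip_width: 0.009
```

```bash
python3 st.py;python3 - <<'E'
from h import *
d=ctrl.camera("side");cv2.imwrite("pics/side7.png",cv2.resize(d[80:280,280:520],None,fx=3.2,fy=3,interpolation=cv2.INTER_CUBIC))
E
```

```text
21.5167 [0.9153 0.1698 0.3666] q [ 0.351  0.748  1.021 -0.014 -1.465 -1.639] F [ 1.7 -0.2  1.1] 0.008896594121802196
finger dir [ 0.342  0.14  -0.929] lean deg 21.66 az 0.389 toolx [-0.286  0.957  0.039]
```

View pics/side7.png

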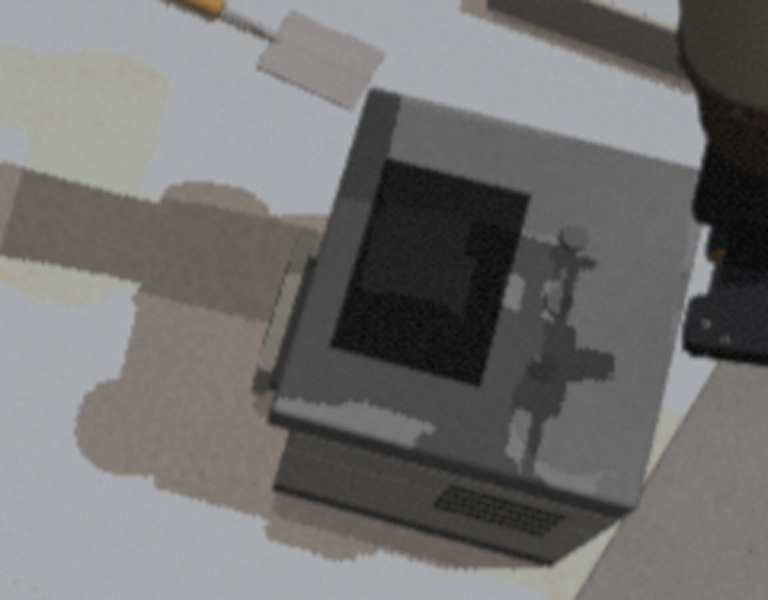

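Emit:
arm_command --steps '[{"jaw": 0, "x": 0.04, "y": 0.01, "z": 0.0, "twist": 0}, {"jaw": 0, "x": 0.08, "y": 0.01, "z": 0.0, "twist": 0}, {"jaw": 0, "x": 0.6, "y": 0.0, "z": 0.4, "twist": 0}]'

```text
clock: 21.82
ee_pos: [0.969, 0.1741, 0.3472]
tool_rot: [0.487, 0.67, -0.44, -0.346]
force: [1.2, 1.8, -3.5]
grip_width: 0.006
```

Emit:
arm_command --steps '[{"jaw": 0, "x": 0.6, "y": 0.0, "z": 0.5, "twist": 0}]'

```text
clock: 21.9
ee_pos: [0.973, 0.1695, 0.363]
tool_rot: [0.494, 0.676, -0.43, -0.338]
force: [0.1, -0.3, -1.2]
grip_width: 0.004
```

Emit:
arm_command --steps '[{"jaw": 0, "x": 0.6, "y": 0.0, "z": 0.5, "twist": 0}]'

```text
clock: 21.98
ee_pos: [0.9771, 0.1644, 0.3856]
tool_rot: [0.504, 0.683, -0.416, -0.326]
force: [-0.8, 0.7, 1.7]
grip_width: 0.009
```

Emit:
arm_command --steps '[{"jaw": 0, "x": 0.6, "y": 0.0, "z": 0.5, "twist": 0}]'

```text
clock: 22.07
ee_pos: [0.9811, 0.1602, 0.4027]
tool_rot: [0.511, 0.689, -0.405, -0.316]
force: [-1.0, -0.6, 0.9]
grip_width: 0.005
```

Emit:
arm_command --steps '[{"jaw": 0, "x": 0.6, "y": 0.0, "z": 0.5, "twist": 0}]'

```text
clock: 22.15
ee_pos: [0.9859, 0.1569, 0.4139]
tool_rot: [0.517, 0.694, -0.396, -0.308]
force: [-1.6, 0.3, -0.2]
grip_width: 0.012
```

```bash
python3 st.py
```

```text
22.15 [0.9859 0.1569 0.4139] q [ 0.32   0.907  1.408  0.005 -1.551 -1.615] F [-1.6  0.3 -0.2] 0.011564094252138167
finger dir [ 0.473  0.152 -0.868] lean deg 29.8 az 0.31 toolx [-0.276  0.961  0.017]
```

Emit:
arm_command --steps '[{"jaw": 0, "x": 0.6, "y": 0.0, "z": 0.5, "twist": 0}]'

```text
clock: 22.23
ee_pos: [0.9915, 0.154, 0.4224]
tool_rot: [0.522, 0.698, -0.388, -0.3]
force: [0.7, -0.0, 0.5]
grip_width: 0.003
```

Emit:
arm_command --steps '[{"jaw": 0, "x": 0.6, "y": 0.0, "z": 0.5, "twist": 0}]'

```text
clock: 22.32
ee_pos: [0.9974, 0.1513, 0.4293]
tool_rot: [0.527, 0.701, -0.38, -0.293]
force: [-1.0, 0.6, -0.3]
grip_width: 0.001
```

```bash
python3 st.py
```

```text
22.3167 [0.9974 0.1513 0.4293] q [ 0.314  0.9    1.407  0.013 -1.508 -1.609] F [-1.   0.6 -0.3] 0.0010885572867624896
finger dir [ 0.517  0.155 -0.842] lean deg 32.64 az 0.291 toolx [-0.272  0.962  0.01 ]
```

Lean is 32.6°, aligned with the push axis (azimuth 0.291). Returning to in front of the panel.

Emit:
arm_command --steps '[{"jaw": 0, "x": -0.038, "y": -0.005, "z": 0, "twist": 0}, {"jaw": 0, "x": -0.077, "y": -0.011, "z": 0, "twist": 0}, {"jaw": 0, "x": -0.116, "y": -0.017, "z": 0, "twist": 0}, {"jaw": 0, "x": -0.155, "y": -0.022, "z": 0, "twist": 0}, {"jaw": 0, "x": -0.194, "y": -0.028, "z": 0, "twist": 0}, {"jaw": 0, "x": -0.233, "y": -0.034, "z": 0, "twist": 0}, {"jaw": 0, "x": -0.272, "y": -0.04, "z": 0, "twist": 0}, {"jaw": 0, "x": -0.311, "y": -0.045, "z": 0, "twist": 0}, {"jaw": 0, "x": -0.35, "y": -0.051, "z": 0, "twist": 0}, {"jaw": 0, "x": -0.385, "y": -0.056, "z": -0.01, "twist": 0}, {"jaw": 0, "x": -0.405, "y": -0.059, "z": -0.04, "twist": 0}, {"jaw": 0, "x": -0.407, "y": -0.059, "z": -0.08, "twist": 0}, {"jaw": 0, "x": -0.407, "y": -0.059, "z": -0.12, "twist": 0}, {"jaw": 0, "x": -0.407, "y": -0.059, "z": -0.16, "twist": 0}, {"jaw": 0, "x": -0.407, "y": -0.059, "z": -0.2, "twist": 0}, {"jaw": 0, "x": -0.407, "y": -0.059, "z": -0.24, "twist": 0}, {"jaw": 0, "x": -0.407, "y": -0.059, "z": -0.27, "twist": 0}, {"jaw": 0, "x": -0.407, "y": -0.059, "z": -0.29, "twist": 0}]'

```text
clock: 23.82
ee_pos: [0.5833, 0.0841, 0.1316]
tool_rot: [0.518, 0.694, -0.398, -0.304]
force: [0.1, -1.9, -2.1]
grip_width: 0.008
```

```bash
python3 st.py
```

```text
23.8167 [0.5833 0.0841 0.1316] q [ 0.434  0.146 -0.755  0.418 -0.164 -2.119] F [ 0.1 -1.9 -2.1] 0.007656218263231991
finger dir [ 0.477  0.148 -0.866] lean deg 29.96 az 0.301 toolx [-0.279  0.96   0.01 ]
```

Emit:
arm_command --steps '[{"jaw": 0, "x": 0.015, "y": 0.008, "z": 0, "twist": 0}, {"jaw": 0, "x": 0.03, "y": 0.014, "z": -0.01, "twist": 0}, {"jaw": 0, "x": 0.035, "y": 0.016, "z": -0.03, "twist": 0}, {"jaw": 0, "x": 0.035, "y": 0.016, "z": -0.055, "twist": 0}, {"jaw": 0, "x": 0.035, "y": 0.016, "z": -0.08, "twist": 0}, {"jaw": 0, "x": 0.035, "y": 0.016, "z": -0.088, "twist": 0}, {"jaw": 0, "x": 0.035, "y": 0.016, "z": -0.088, "twist": 0}]'

```text
clock: 24.4
ee_pos: [0.6369, 0.0951, 0.0655]
tool_rot: [0.501, 0.705, -0.389, -0.318]
force: [-1.1, 0.1, 0.9]
grip_width: 0.009
```

```bash
python3 st.py
```

```text
24.4 [0.6369 0.0951 0.0655] q [ 0.397  0.343 -0.546 -0.023 -0.16  -1.66 ] F [-1.1  0.1  0.9] 0.008911618972077057
finger dir [ 0.459  0.196 -0.867] lean deg 29.94 az 0.404 toolx [-0.297  0.953  0.059]
```

Emit:
arm_command --steps '[{"jaw": 0, "x": -0.008, "y": 0.004, "z": -0.01, "twist": -0.03}, {"jaw": 0, "x": -0.01, "y": 0.007, "z": -0.022, "twist": -0.03}, {"jaw": 0, "x": -0.01, "y": 0.007, "z": -0.022, "twist": -0.03}]'

```text
clock: 24.65
ee_pos: [0.6303, 0.0969, 0.0502]
tool_rot: [0.5, 0.701, -0.385, -0.332]
force: [-0.2, 0.1, -0.4]
grip_width: 0.006
```

```bash
python3 st.py; python3 - <<'E'
from h import *
cv2.imwrite("pics/w11.png",ctrl.camera("wrist"))
d=ctrl.camera("side");cv2.imwrite("pics/side8.png",cv2.resize(d[80:280,240:480],None,fx=3.2,fy=3,interpolation=cv2.INTER_CUBIC))
E
```

```text
24.65 [0.6303 0.0969 0.0502] q [ 0.397  0.362 -0.538 -0.092 -0.16  -1.617] F [-0.2  0.1 -0.4] 0.005937813418058725
finger dir [ 0.446  0.202 -0.872] lean deg 29.31 az 0.426 toolx [-0.28   0.957  0.079]
```

View pics/w11.png

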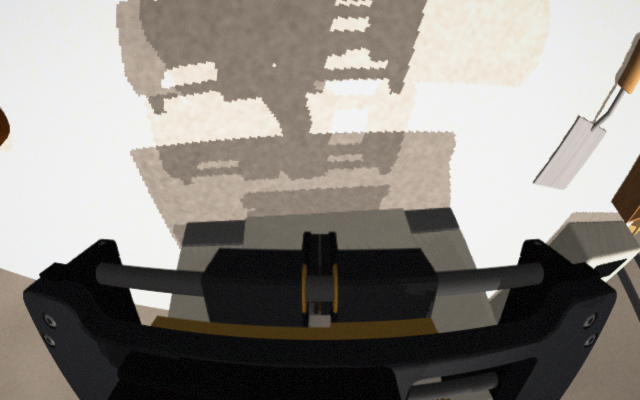

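View pics/side8.png

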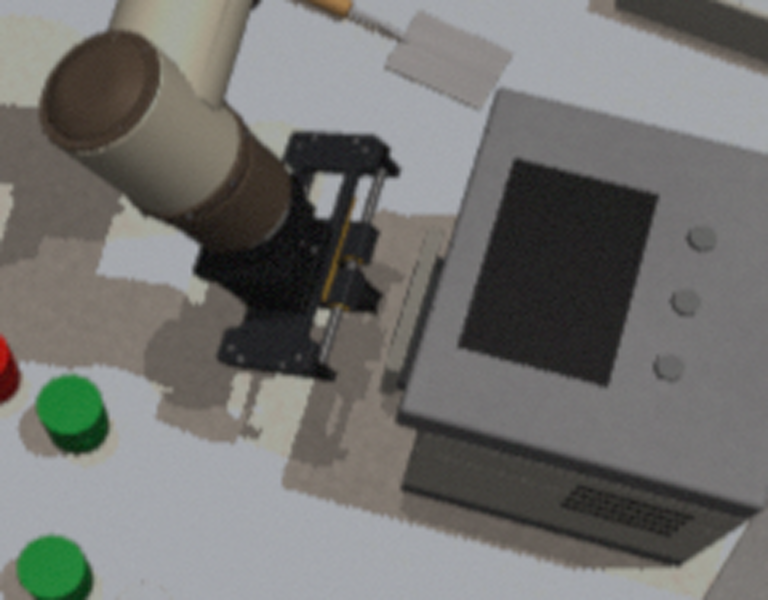

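The fingertip at (378,298) in the crop is about 15 mm in front of the panel, lean 29°. Now the slow final push.

Emit:
arm_command --steps '[{"jaw": 0, "x": 0.005, "y": 0.0015, "z": 0, "twist": 0}, {"jaw": 0, "x": 0.009, "y": 0.0025, "z": 0, "twist": 0}, {"jaw": 0, "x": 0.012, "y": 0.0035, "z": 0, "twist": 0}, {"jaw": 0, "x": 0.015, "y": 0.0045, "z": 0, "twist": 0}, {"jaw": 0, "x": 0.018, "y": 0.0055, "z": 0, "twist": 0}, {"jaw": 0, "x": 0.021, "y": 0.0065, "z": 0, "twist": 0}, {"jaw": 0, "x": 0.025, "y": 0.0075, "z": 0, "twist": 0}, {"jaw": 0, "x": 0.029, "y": 0.0085, "z": 0, "twist": 0}, {"jaw": 0, "x": 0.033, "y": 0.01, "z": 0, "twist": 0}]'

```text
clock: 25.5
ee_pos: [0.6641, 0.1069, 0.0498]
tool_rot: [0.5, 0.701, -0.386, -0.331]
force: [-1.6, -1.1, 0.8]
grip_width: 0.005
```

```bash
python3 st.py
```

```text
25.5 [0.6641 0.1069 0.0498] q [ 0.389  0.408 -0.455 -0.092 -0.199 -1.609] F [-1.6 -1.1  0.8] 0.004968327457377133
finger dir [ 0.445  0.202 -0.872] lean deg 29.27 az 0.426 toolx [-0.281  0.957  0.078]
```

Emit:
arm_command --steps '[{"jaw": 0, "x": 0.003, "y": 0.001, "z": 0, "twist": 0}, {"jaw": 0, "x": 0.006, "y": 0.002, "z": 0, "twist": 0}, {"jaw": 0, "x": 0.009, "y": 0.0025, "z": 0, "twist": 0}]'

```text
clock: 25.75
ee_pos: [0.6704, 0.1085, 0.0487]
tool_rot: [0.499, 0.7, -0.388, -0.333]
force: [-15.3, -2.0, 10.1]
grip_width: 0.009
```

```bash
python3 st.py; python3 - <<'E'
from h import *
d=ctrl.camera("side");cv2.imwrite("pics/side9.png",cv2.resize(d[80:280,240:480],None,fx=3.2,fy=3,interpolation=cv2.INTER_CUBIC))
E
```

```text
25.75 [0.6704 0.1085 0.0487] q [ 0.387  0.419 -0.434 -0.094 -0.214 -1.607] F [-15.3  -2.   10.1] 0.009176730082524946
finger dir [ 0.44   0.201 -0.875] lean deg 28.95 az 0.428 toolx [-0.28   0.957  0.079]
```

View pics/side9.png

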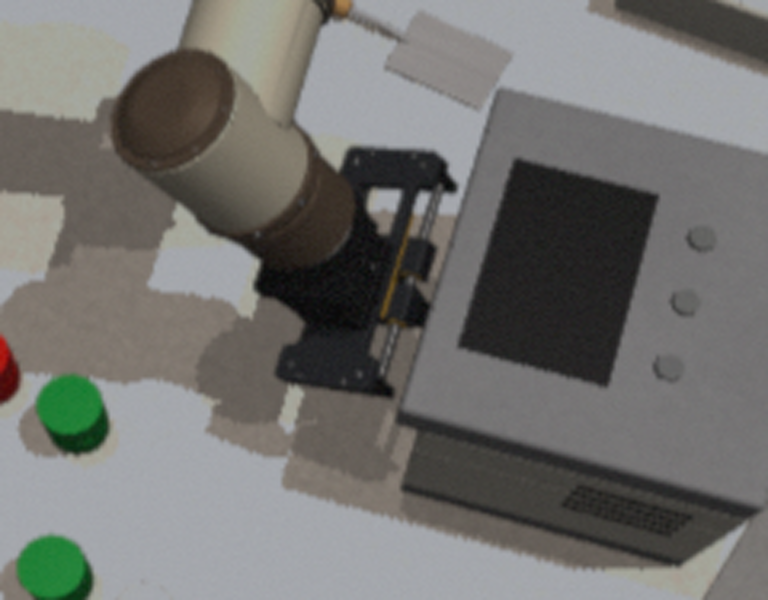

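```bash
python3 st.py; python3 - <<'E'
from h import *
w=ctrl.camera("wrist");cv2.imwrite("pics/w12.png",w)
print(ctrl.get_obs()["force"],ctrl.get_obs()["torque"])
E
```

```text
25.8 [0.6704 0.1085 0.0487] q [ 0.387  0.419 -0.434 -0.094 -0.214 -1.606] F [-8.7 -2.2  6. ] 0.007908205309093386
finger dir [ 0.44   0.201 -0.875] lean deg 28.93 az 0.428 toolx [-0.28   0.957  0.079]
[-8.80691932 -1.8489991   5.70111363] [-0.57152766  2.49482053  0.22488744]
```

View pics/w12.png

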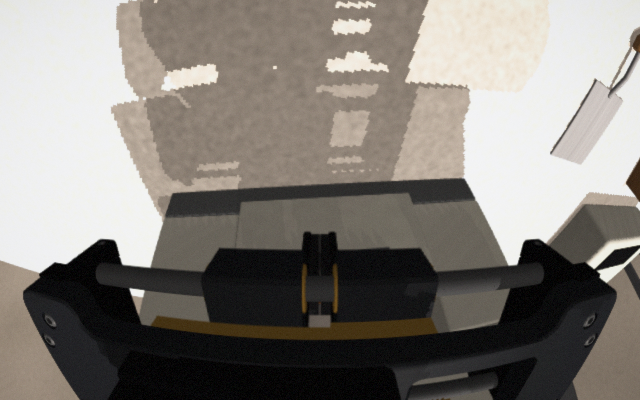

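The force settled to 8.7 N with a long lever arm, which matches fingertip contact and the sprung roller's resistance. Continuing in small steps.

Emit:
arm_command --steps '[{"jaw": 0, "x": 0.002, "y": 0.0005, "z": 0, "twist": 0}, {"jaw": 0, "x": 0.004, "y": 0.001, "z": 0, "twist": 0}, {"jaw": 0, "x": 0.006, "y": 0.002, "z": 0, "twist": 0}, {"jaw": 0, "x": 0.006, "y": 0.002, "z": 0, "twist": 0}]'

```text
clock: 26.18
ee_pos: [0.6764, 0.1103, 0.0487]
tool_rot: [0.499, 0.7, -0.388, -0.333]
force: [-7.0, -3.3, 3.1]
grip_width: 0.005
```

```bash
python3 st.py; python3 - <<'E'
from h import *
d=ctrl.camera("side");cv2.imwrite("pics/side10.png",cv2.resize(d[80:280,240:480],None,fx=3.2,fy=3,interpolation=cv2.INTER_CUBIC))
E
```

```text
26.1833 [0.6764 0.1103 0.0487] q [ 0.386  0.427 -0.42  -0.092 -0.219 -1.607] F [-7.  -3.3  3.1] 0.005071851555920511
finger dir [ 0.441  0.201 -0.875] lean deg 28.97 az 0.427 toolx [-0.28   0.957  0.079]
```

Emit:
arm_command --steps '[{"jaw": 0, "x": 0.002, "y": 0.0005, "z": 0, "twist": 0}, {"jaw": 0, "x": 0.004, "y": 0.001, "z": 0, "twist": 0}, {"jaw": 0, "x": 0.004, "y": 0.001, "z": 0, "twist": 0}]'

```text
clock: 26.48
ee_pos: [0.6821, 0.112, 0.0491]
tool_rot: [0.5, 0.7, -0.387, -0.332]
force: [-1.8, -1.3, -1.4]
grip_width: 0.008
```

Emit:
arm_command --steps '[{"jaw": 0, "x": 0.001, "y": 0.0005, "z": 0, "twist": 0}, {"jaw": 0, "x": 0.002, "y": 0.0005, "z": 0, "twist": 0}, {"jaw": 0, "x": 0.002, "y": 0.0005, "z": 0, "twist": 0}]'

```text
clock: 26.73
ee_pos: [0.6847, 0.1129, 0.0495]
tool_rot: [0.5, 0.701, -0.386, -0.331]
force: [-2.8, -1.5, -2.0]
grip_width: 0.006
```

```bash
python3 st.py; python3 - <<'E'
from h import *
w=ctrl.camera("wrist");cv2.imwrite("pics/w13.png",w)
E
```

```text
26.7333 [0.6847 0.1129 0.0495] q [ 0.384  0.436 -0.403 -0.093 -0.223 -1.605] F [-2.8 -1.5 -2. ] 0.005744835331329422
finger dir [ 0.445  0.202 -0.873] lean deg 29.24 az 0.426 toolx [-0.281  0.957  0.078]
```

View pics/w13.png

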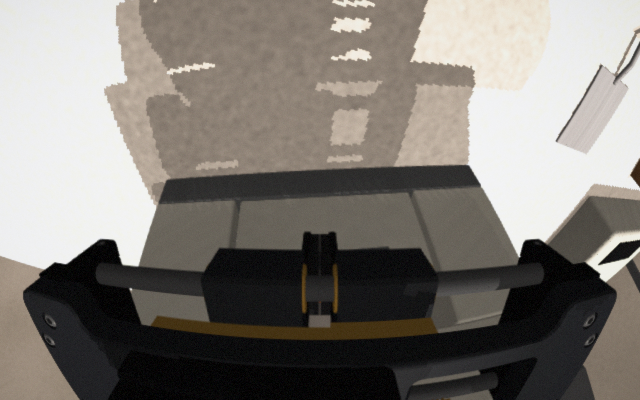

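The force fell from 8 N to about 2 N (crest passed) and the panel looks flush in the view. A gentle 2 mm nudge will check the hard stop.

Emit:
arm_command --steps '[{"jaw": 0, "x": 0.001, "y": 0.0005, "z": 0, "twist": 0}, {"jaw": 0, "x": 0.002, "y": 0.0005, "z": 0, "twist": 0}, {"jaw": 0, "x": 0.002, "y": 0.0005, "z": 0, "twist": 0}]'

```text
clock: 27.03
ee_pos: [0.6851, 0.1129, 0.0492]
tool_rot: [0.499, 0.7, -0.387, -0.332]
force: [-8.2, -2.2, 2.2]
grip_width: 0.004
```

```bash
python3 st.py
```

```text
27.0333 [0.6851 0.1129 0.0492] q [ 0.384  0.437 -0.399 -0.093 -0.228 -1.604] F [-8.2 -2.2  2.2] 0.0037686715572685056
finger dir [ 0.442  0.201 -0.874] lean deg 29.07 az 0.427 toolx [-0.28   0.957  0.079]
```

Hard stop confirmed: the force rose and the tool didn't advance. Backing away and inspecting.

Emit:
arm_command --steps '[{"jaw": 0, "x": -0.005, "y": -0.0015, "z": 0, "twist": 0}, {"jaw": 0, "x": -0.02, "y": -0.006, "z": 0, "twist": 0}, {"jaw": 0, "x": -0.05, "y": -0.015, "z": 0, "twist": 0}, {"jaw": 0, "x": -0.085, "y": -0.025, "z": 0, "twist": 0}, {"jaw": 0, "x": -0.12, "y": -0.035, "z": 0.015, "twist": 0}, {"jaw": 0, "x": -0.14, "y": -0.04, "z": 0.04, "twist": 0}, {"jaw": 0, "x": -0.15, "y": -0.04, "z": 0.08, "twist": 0}, {"jaw": 0, "x": -0.15, "y": -0.04, "z": 0.11, "twist": 0}, {"jaw": 0, "x": -0.15, "y": -0.04, "z": 0.13, "twist": 0}]'

```text
clock: 27.78
ee_pos: [0.539, 0.0746, 0.1861]
tool_rot: [0.501, 0.704, -0.382, -0.328]
force: [0.6, 0.5, 0.3]
grip_width: 0.004
```

```bash
python3 st.py; python3 - <<'E'
from h import *
w=ctrl.camera("wrist");cv2.imwrite("pics/w14.png",w)
d=ctrl.camera("side");cv2.imwrite("pics/side14.png",d)
E
```

```text
27.7833 [0.539  0.0746 0.1861] q [ 0.44   0.005 -0.613  0.018 -0.431 -1.758] F [0.6 0.5 0.3] 0.004039733102208492
finger dir [ 0.455  0.206 -0.867] lean deg 29.94 az 0.425 toolx [-0.284  0.956  0.078]
```

View pics/w14.png

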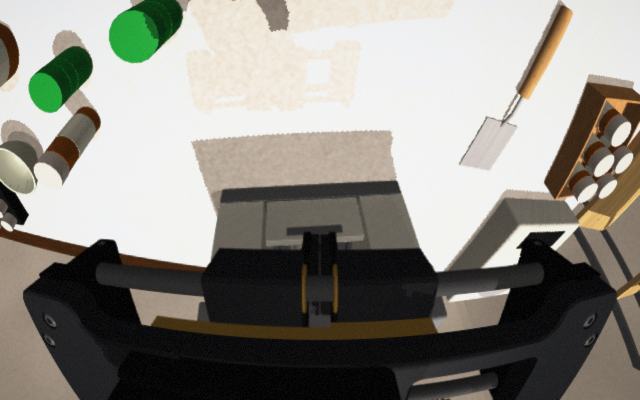

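View pics/side14.png

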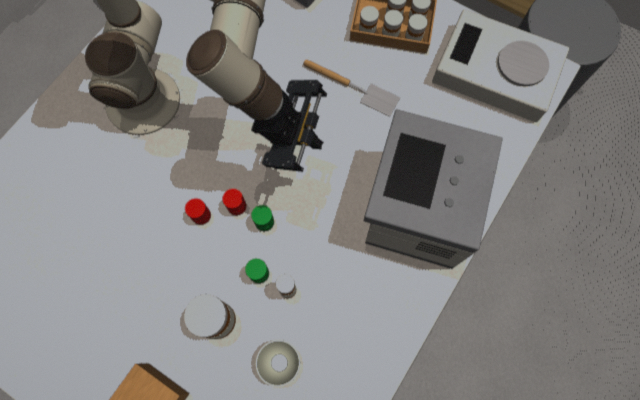

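The drawer is shut and flush: only the thin panel outline shows at wrist (265–365, 200–245). In the side view nothing protrudes from under the hood and the bystanders are where they were. The arm touches nothing, so I'm handing in.

```bash
python3 -c "
from rig import ctrl
print(ctrl.hand_in(), ctrl.get_obs()['clock'])"
```

```text
the job is handed in; nothing more can be done
the job is handed in; nothing more can be done
```

The sample jar is in the steel frame in the drawer, and the drawer is pushed home past its catch. I handed the job in at about 28 s of the 58 s allowed.

**Placing:** I picked the jar up by its lid, set it down at about 7 N and let go. Pictures afterwards showed it standing upright in the frame, and still upright partway through the push.

**Closing:** The moves have no tilt axis, so I leaned the tool by repeatedly asking for poses past the arm's reach; the lean carried over between calls. I pushed in two stages, at about 21° and then 29°. The force peaked briefly at about 18 N as the roller engaged, ran at about 8 N, then fell to about 2 N past the crest. A 2 mm nudge then met the hard stop.

**Last checks:** After backing off, the drawer front looks flush in the wrist view, nothing protrudes in the side view, and the bystanders in view look unmoved. The tool force is about 0. I could not see the jar once the drawer was shut.

**What failed or disagreed:**
- **First grasp:** the fingers closed above the lid. The fingertips appear to sit about 33 mm behind the reported TCP, so I reopened, went lower and gripped again.
- **Cameras:** the scene and side cameras differed by about 8 mm in x. I used their mean, which agreed with the wrist camera.

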